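Heft the returned tins and hold up the full one

TASK

Three identical closed dark tins have come back to the packing table in their cardboard tray, and only one still has its full jar inside. Heft them one after the other, starting with the tin on the robot's left and working along to the right: lift each clear of the tray to feel its weight, and set it back in the tray upright without dropping it. Then pick out the heaviest (keep hold of it if it is the last one) and finish still holding it in the gripper, upright and still, its foot about 20 cm above the table, with the other two standing in the tray and everything else on the table left alone.

Things in the scene. Friction and masses are not known exactly. Their poses are not given: they have to be found in the camera images.
- tray: shallow open cardboard tray fixed to the table, 150 mm (its x) by 400 mm (its y) outside, walls 4 mm thick and 14 mm high, inner floor 4 mm above the table; origin at the centre of its underside, z up. Its long side lies across in front of the robot, turned by up to 0.3 rad; the three tins stand in it in a row along its y axis
- tin_a_center (a point): centre (half-way up) of the left tin as the robot sees the row (largest y). Dark (black to grey) closed round tin with thin gold bands, 62 mm in diameter, 64 mm high, upright, its centre 32 mm above its foot and 36 mm above the table; the lid (top 14 mm, 63.5 mm wide) is fixed on. All three look alike; any may be the heaviest. Weights with contents are 0.14 to 0.31 kg; the heaviest weighs at least 90 g more than each of the others. The jar inside has 2 to 3 mm of play
- tin_b_center (a point): centre (half-way up) of the middle tin as the robot sees the row (middle y). Dark (black to grey) closed round tin with thin gold bands, 62 mm in diameter, 64 mm high, upright, its centre 32 mm above its foot and 36 mm above the table; the lid (top 14 mm, 63.5 mm wide) is fixed on. All three look alike; any may be the heaviest. Weights with contents are 0.14 to 0.31 kg; the heaviest weighs at least 90 g more than each of the others. The jar inside has 2 to 3 mm of play
- tin_c_center (a point): centre (half-way up) of the right tin as the robot sees the row (smallest y). Dark (black to grey) closed round tin with thin gold bands, 62 mm in diameter, 64 mm high, upright, its centre 32 mm above its foot and 36 mm above the table; the lid (top 14 mm, 63.5 mm wide) is fixed on. All three look alike; any may be the heaviest. Weights with contents are 0.14 to 0.31 kg; the heaviest weighs at least 90 g more than each of the others. The jar inside has 2 to 3 mm of play
- honey_jar: bystander, loose: a screw-cap amber jar, 60 mm wide, 85 mm high, standing; origin at its underside. Must not be moved
- marker: bystander, loose: a white marker pen with black cap, 15 mm thick, 132 mm long, lying; origin at its underside. Must not be moved
- label_roll: bystander, loose: a white roll of labels, 60 mm wide, 40 mm high, lying flat; origin at its underside. Must not be moved
- tape_roll: bystander, loose: a brown parcel tape roll, 104 mm wide, 48 mm high, lying flat; origin at its underside. Must not be moved
- gift_box: bystander, loose: a black gift carton, 80 x 80 x 115 mm, standing; origin at its underside. Must not be moved
- scanner: bystander, loose: a grey and black cordless barcode reader lying on its side, about 100 x 190 mm, 48 mm high; origin at its underside. Must not be moved
- tape_gun: bystander, loose: a blue and red hand tape dispenser lying on its side, about 200 x 180 mm, 57 mm high; origin at its underside. Must not be moved
Things that resemble listed ones, but are neither listed nor needed, are in the scene too. Leave any blue or purple look-alike of the part that bears tin_b_center alone.

How it is judged:
On the way, in this order (a step that is already met when the one before it is completed fails the run):
1. the left tin has been lifted clear of the tray in the gripper (at least 14 mm) (height (world z) of tin_a_center above 0.05 m and contact force between tin_a and the fingers above 0.5 N and contact force between tin_a and tray below 0.02 N), for 0.3 s.
2. the middle tin has been lifted clear of the tray in the gripper (at least 14 mm) (height (world z) of tin_b_center above 0.05 m and contact force between tin_b and the fingers above 0.5 N and contact force between tin_b and tray below 0.02 N), for 0.3 s.
3. the right tin has been lifted clear of the tray in the gripper (at least 14 mm) (height (world z) of tin_c_center above 0.05 m and contact force between tin_c and the fingers above 0.5 N and contact force between tin_c and tray below 0.02 N), for 0.3 s.
At the end, for the whole second after the job is handed in: The heaviest tin is held in the gripper, upright within 15 degrees, slower than 30 mm/s, its foot at least 150 mm above the table; the other two (each pressing under 2.35 N on the tray, so not the full one) stand upright, released and at rest on the tray's floor (((height (world z) of tin_a_center above 0.182 m and angle between tin_a_center's own z axis and vertical below 0.26 rad and contact force between tin_a and the fingers above 1 N and linear speed of tin_a below 0.03 m/s and contact force between tin_b and tray between 0.8 and 2.35 N and angle between each of tin_b_center, tin_c_center's own z axis and vertical below 0.06 rad and linear speed of each of tin_b, tin_c below 0.02 m/s and contact force between each of tin_b, tin_c and the fingers below 0.05 N and z of each of tin_b_center, tin_c_center in the frame of tray below 0.042 m and x of tin_b_center in the frame of tray between -0.06 and 0.06 m and y of tin_b_center in the frame of tray between -0.18 and 0.18 m and contact force between tin_c and tray between 0.8 and 2.35 N and x of tin_c_center in the frame of tray between -0.06 and 0.06 m and y of tin_c_center in the frame of tray between -0.18 and 0.18 m) or (height (world z) of tin_b_center above 0.182 m and angle between tin_b_center's own z axis and vertical below 0.26 rad and contact force between tin_b and the fingers above 1 N and linear speed of tin_b below 0.03 m/s and contact force between tin_a and tray between 0.8 and 2.35 N and angle between each of tin_a_center, tin_c_center's own z axis and vertical below 0.06 rad and linear speed of each of tin_a, tin_c below 0.02 m/s and contact force between each of tin_a, tin_c and the fingers below 0.05 N and z of each of tin_a_center, tin_c_center in the frame of tray below 0.042 m and x of tin_a_center in the frame of tray between -0.06 and 0.06 m and y of tin_a_center in the frame of tray between -0.18 and 0.18 m and contact force between tin_c and tray between 0.8 and 2.35 N and x of tin_c_center in the frame of tray between -0.06 and 0.06 m and y of tin_c_center in the frame of tray between -0.18 and 0.18 m) or (height (world z) of tin_c_center above 0.182 m and angle between tin_c_center's own z axis and vertical below 0.26 rad and contact force between tin_c and the fingers above 1 N and linear speed of tin_c below 0.03 m/s and contact force between tin_a and tray between 0.8 and 2.35 N and angle between each of tin_a_center, tin_b_center's own z axis and vertical below 0.06 rad and linear speed of each of tin_a, tin_b below 0.02 m/s and contact force between each of tin_a, tin_b and the fingers below 0.05 N and z of each of tin_a_center, tin_b_center in the frame of tray below 0.042 m and x of tin_a_center in the frame of tray between -0.06 and 0.06 m and y of tin_a_center in the frame of tray between -0.18 and 0.18 m and contact force between tin_b and tray between 0.8 and 2.35 N and x of tin_b_center in the frame of tray between -0.06 and 0.06 m and y of tin_b_center in the frame of tray between -0.18 and 0.18 m))); the arm keeps its last pose, push and grip.
It fails at once if a tin is tipped over (more than 35 degrees) (angle between any of tin_a_center, tin_b_center, tin_c_center's own z axis and vertical above 0.6 rad).
It fails at once if a tin is dropped (falls free faster than 0.5 m/s, a drop of over 12 mm) ((linear speed of tin_a above 0.5 m/s and contact force between tin_a and the fingers below 0.02 N) or (linear speed of tin_b above 0.5 m/s and contact force between tin_b and the fingers below 0.02 N) or (linear speed of tin_c above 0.5 m/s and contact force between tin_c and the fingers below 0.02 N)).
It fails at once if a bystander moved by more than 30 mm (distance of any of honey_jar, marker, label_roll, tape_roll, gift_box, scanner, tape_gun from where it was at the start of the episode above 0.03 m).
It also fails if it takes over 64 s, if anything falls off the work surface, if the arm or the gripper's body presses on something with over 40 N, if the wrist force passes 120 N, or if a joint passes its speed limit or range.

ROBOT

A 6-joint arm with a two-finger parallel gripper is mounted at the origin on the work surface. World frame = base frame: x ahead of the robot, y to its left, z up, the work surface at z = 0. Lengths are in m, angles in rad, forces in N, time in s.
With the tool pointing down it reaches from about 0.275 to 0.875 m from the base axis. Payload 12.5 kg.
Tool frame: the origin (TCP) lies between the finger pads; the fingertips stand 11 mm ahead of it and the grasp point (between the pads) lies 8 mm behind it; x points along the fingers, z is the direction in which the jaws open and shut, and the axes are right-handed (so a half turn about x gives the same grasp; the last joint's range is limited). The gripper opens to 85 mm and grips with 20 to 120 N. Pads are 22 mm wide; open, the fingers measure 114 mm over their backs; the gripper's body (76 mm by 85 mm) begins 54 mm behind the grasp point. The pads swing forward as they close: fully open they stand 13 mm farther back than shut.
Start: joints at [1.15, 0.351, 1.652, -0, 1.139, -0.085], TCP at [0.181, 0.519, 0.242] pointing down, gripper open.
Joint ranges: [-2.75, 2.75], [-0.79, 2.1], [0.01, 2.65], [-1.57, 4.71], [0.07, 3.14], [-2.87, 2.87]. Speed limits (rad/s): [2.22, 2.22, 2.79, 3.14, 3.14, 3.14].

INTERFACE

Orientations are given as a rotation vector (axis times angle).
In Python, from station import manip gives the robot as it stands. The module is installed in compiled form; this text tells all that it offers.
- The arm moves only by the tool apply_moves, never from a script. Its argument "targets" is a list of rows, each an object of numbers: "dx", "dy", "dz": the shift along the tool's x, y, z in cm; "wx", "wy", "wz": the turn, a rotation vector about the tool's x, y, z in degrees; "jaw": the opening, from 0 (shut) to 1 (fully open). In form: [{"dx": .., "dy": .., "dz": .., "wx": .., "wy": .., "wz": .., "jaw": ..}, ...]. A call has exactly 8 rows; each row shifts and turns the pose as measured when the row begins, along the tool's axes as they then stand; what a row does not reach is not made up. A row lasts 1/12 s, in which the tool goes at most 41.7 mm and 7.16 degrees, less where a joint would pass 70% of its speed; a pose out of reach is approached as far as the arm can. A call with a gripper value outside its range is refused whole. The fingers move at their own pace and stop on an object; the grip force is fixed at half the most. Time passes only in rows, so rows that do not move let the fingers close, or fill a call up. It gives the time, the measured TCP pose, the force and the opening at its end, in the units of the state.
- manip.get_obs(): the state, without advancing time (a new reading comes with each control period).
- manip.capture(name): name is "side" or "top"; returns a dict with "image" (420x560x3 uint8, red, green, blue), "intrinsics" (3x3 intrinsics, pixels), "R" (3x3) and "t" (3): a world point X has camera coordinates R X + t. Camera axes: x right, y down, z forward; pixel columns grow to the right and rows downward; lengths in m; the calibration is good to about 2 mm. A picture is of the moment at which its call begins. There is no depth.
- manip.job_done(): hands the job in, once; it reports no verdict.
Trained networks look in a picture, given as the dict that the camera call returned (one of the last four; its "shot" number tells which), for a name from the list of things; names that differ only in an ending like _2 or _b are one class to them, and where a whole thing is asked for, a point or a joint stands for the part that bears it (a point fixed in the world has none). Each returns a list of dicts, best first, with "conf" (0 to 1); they miss things now and then, are a little off and sometimes report something else, mostly with a low value. They report only what shows in the picture. A call takes as long as a camera call. They do not tell look-alikes from the thing itself.
- manip.search_frame(picture, name): "at" ([column, row] as shares, 0 to 1, of the picture: columns of its width, rows of its height, amid what is visible of it).
The state is a dict: "clock": time; "joint_pos": joint angles; "joint_velocities": joint speeds; "joint_efforts": joint torques, N m; "tcp_pos": TCP position; "orientation": TCP orientation; "wrist_force": force on the tool from outside, world axes, zero at the start; "moment": the same for the moment, N m; "opening": finger opening in m.
Only numpy, scipy, OpenCV 4.12 (cv2) and the standard library are available. Lean on these libraries where they do the work, as an engineer would, in place of code of your own. Each camera call takes 0.05 s, during which the arm holds its last target.

## Working session

There is one attempt and no reset: what is moved stays moved. The work goes in short steps, Python scripts to look and compute and a tool call to move; the robot and the scene stay as the last step left them, time stands still between calls to the robot, and variables do not carry over. Pictures are saved under pics/ and viewed, and the job is handed in when it is done.

Besides the shell and the picture viewer there is one more tool, called after "Request:" by a JSON object that holds its "name" and its "arguments", one argument or row to a line. apply_moves: Moves the arm, as the interface text tells. Its arguments: {"type":"object","properties":{"targets":{"type":"array","items":{"type":"object","properties":{"dx":{"type":"number"},"dy":{"type":"number"},"dz":{"type":"number"},"wx":{"type":"number"},"wy":{"type":"number"},"wz":{"type":"number"},"jaw":{"type":"number"}}}}},"required":["targets"]}

```bash
mkdir -p pics; python3 - <<'E'
from station import manip
import cv2
o=manip.get_obs()
for k,v in o.items(): print(k,v)
for n in ("side","top"):
    p=manip.capture(n)
    cv2.imwrite(f"pics/{n}0.png",cv2.cvtColor(p["image"],cv2.COLOR_RGB2BGR))
    print(n,p["intrinsics"],p["R"],p["t"])
    for nm in ("tin_a_center","tray","gift_box","honey_jar"):
        print(nm,[(round(d["conf"],2),round(d["at"][0]*560),round(d["at"][1]*420)) for d in manip.search_frame(p,nm)])
E
```

```text
clock 0.0
joint_pos [ 1.15039127e+00  3.51215476e-01  1.65247567e+00 -1.82300590e-05
  1.13909735e+00 -8.45617267e-02]
joint_velocities [ 0.00071054 -0.00021863  0.00043949  0.00048993  0.0002514  -0.00076124]
joint_efforts [-1.59887709e-04 -5.06098044e+01 -2.91401500e+01 -2.92669040e-05
  4.52432389e-03 -1.66373786e-05]
tcp_pos [0.18108106 0.51897397 0.24175018]
orientation [-0.95900233  1.35061538  0.95797295]
wrist_force [ 0.05441123 -0.00164238 -0.48399019]
moment [-0.04804278 -0.02232245  0.017368  ]
opening 0.08511842197900739
side [[477.61209865   0.         276.46143521]
 [  0.         477.61209865 218.49256356]
 [  0.           0.           1.        ]] [[ 0.81337922 -0.58169502 -0.00671871]
 [-0.38597243 -0.53098882 -0.75437136]
 [ 0.43524651  0.61618323 -0.65641352]] [-0.44539593  0.25193665  1.02506948]
tin_a_center [(0.56, 278, 213)]
tray [(0.69, 296, 265), (0.41, 276, 213)]
gift_box [(0.73, 240, 249), (0.7, 162, 157), (0.39, 279, 214)]
honey_jar [(0.83, 340, 209), (0.52, 219, 149)]
top [[540.55187257   0.         282.20237647]
 [  0.         540.55187257 205.55803327]
 [  0.           0.           1.        ]] [[-0.00606828 -0.99996234  0.0062047 ]
 [-0.99547156  0.00545216 -0.09490331]
 [ 0.0948659  -0.0067525  -0.99546716]] [-0.02782914  0.51618777  1.43910543]
tin_a_center [(0.96, 250, 185)]
tray [(0.88, 296, 187)]
gift_box [(0.79, 106, 238)]
honey_jar [(0.62, 292, 136)]
```

View pics/side0.png

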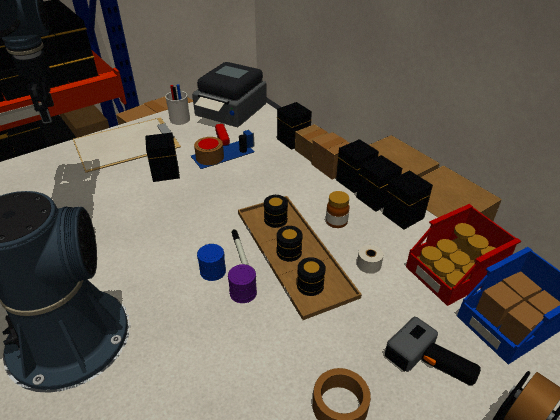

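View pics/top0.png

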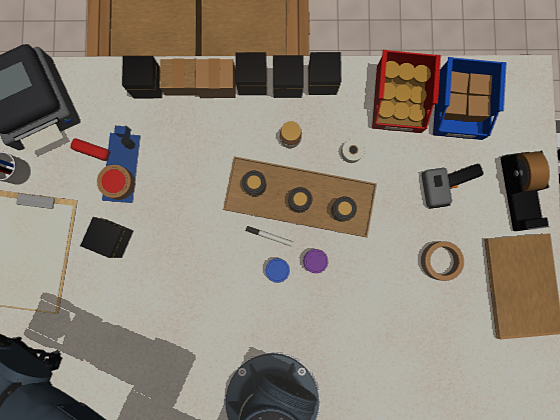

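The top view shows the three dark, gold-topped tins in the tray at about (253,182), (300,200) and (344,208). The blue and purple look-alikes are at (277,269) and (315,260), outside the tray. Next I'll work out their positions.

```bash
cat > h.py <<'E'
from station import manip
import cv2, numpy as np
from scipy.spatial.transform import Rotation as Ro
def ray(p,u,v,z):
    K,R,t=p["intrinsics"],p["R"],p["t"]
    d=R.T@np.linalg.inv(K)@np.array([u,v,1.]); c=-R.T@t
    return c+d*(z-c[2])/d[2]
def proj(p,X):
    q=p["intrinsics"]@(p["R"]@np.array(X)+p["t"]); return q[:2]/q[2]
def gold(p,box):
    im=cv2.cvtColor(p["image"],cv2.COLOR_RGB2HSV); u0,v0,u1,v1=box
    m=np.zeros(im.shape[:2],np.uint8)
    s=im[v0:v1,u0:u1]
    m[v0:v1,u0:u1]=cv2.inRange(s,(12,100,120),(35,255,255))
    return m
def rel(target_pos,target_jaw=None):
    """shift in tool axes (cm) & rot vec in tool axes (deg)"""
    o=manip.get_obs(); R=Ro.from_rotvec(o["orientation"])
    d=R.inv().apply(np.array(target_pos)-o["tcp_pos"])*100
    M=R.as_matrix(); w=None
    if target_jaw is not None:
        x=np.array([0,0,-1.]); z=np.array([np.cos(target_jaw),np.sin(target_jaw),0])
        if z@M[:,2]<0: z=-z
        T=np.stack([x,np.cross(z,x),z],1)
        w=np.degrees((R.inv()*Ro.from_matrix(T)).as_rotvec())
    print("t",round(o["clock"],2),"tcp",np.round(o["tcp_pos"],4),"d cm",np.round(d,2),"w",None if w is None else np.round(w,2),"F",np.round(o["wrist_force"],2),"open",round(o["opening"],4))
    return d,w
E
python3 - <<'E'
from h import *
o=manip.get_obs(); print(np.round(Ro.from_rotvec(o["orientation"]).as_matrix(),3))
p=manip.capture("top"); s=manip.capture("side")
im=p["image"][145:245,215:385]
cv2.imwrite("pics/z0.png",cv2.cvtColor(cv2.resize(im,None,fx=4.5,fy=4.5,interpolation=cv2.INTER_CUBIC),cv2.COLOR_RGB2BGR))
# dark discs in tray
g=cv2.cvtColor(p["image"],cv2.COLOR_RGB2HSV)
for (u,v) in ((253,182),(300,200),(344,208)):
    sub=g[v-20:v+20,u-20:u+20]
    print(u,v)
for n,P in (("top",p),("side",s)):
    print(n,[(round(d["conf"],2),np.round(np.array(d["at"])*[560,420],1)) for d in manip.search_frame(P,"tin_b_center")])
for u,v in ((233,157),(377,183),(368,237),(224,208)):
    print(ray(p,u,v,0.012).round(4))
E
```

```text
[[-0.    -0.944  0.33 ]
 [-0.     0.33   0.944]
 [-1.     0.    -0.   ]]
253 182
300 200
344 208
top [(0.76, array([316.8, 262.1])), (0.72, array([301.9, 198. ])), (0.66, array([279.9, 268.7]))]
side [(0.93, array([291.1, 243.6])), (0.88, array([213.9, 258.2]))]
[0.6523 0.1038 0.012 ]
[ 0.578  -0.2915  0.012 ]
[ 0.4301 -0.2637  0.012 ]
[0.5114 0.1279 0.012 ]
```

View pics/z0.png

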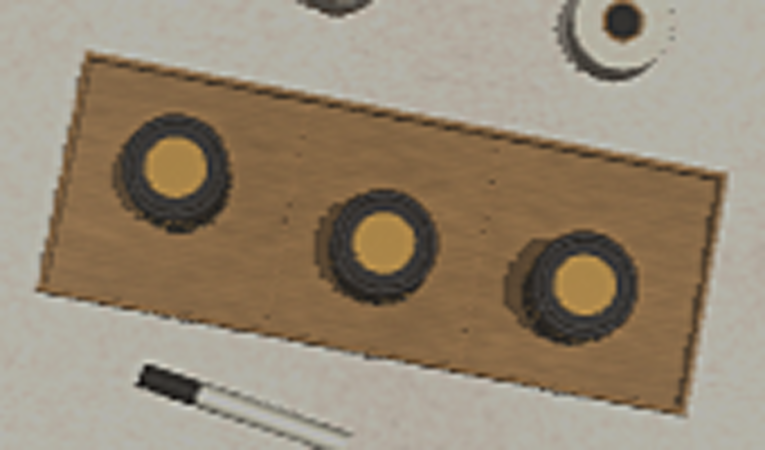

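The zoom shows the gold lid discs at (176,168), (384,243) and (584,286), which is about (254,182), (300,199) and (345,208.6) in the full picture. I'll refine those centroids and check them against the side view.

```bash
python3 - <<'E'
from h import *
p=manip.capture("top"); s=manip.capture("side")
im=cv2.cvtColor(p["image"],cv2.COLOR_RGB2HSV)
for (u,v) in ((254,182),(300,199),(345,208)): print(im[v,u], im[v+8,u+8], im[v,u+20])
def cent(P,u,v,r):
    L=P["image"].astype(int); c=L[v,u]
    m=(np.abs(L-c).sum(2)<60).astype(np.uint8)
    n,lab,st,ce=cv2.connectedComponentsWithStats(m,connectivity=4)
    k=lab[v,u]; return ce[k],st[k]
X=[]
for (u,v) in ((254,182),(300,199),(345,208)):
    c,st=cent(p,u,v,8); x=ray(p,c[0],c[1],0.068); X.append(x)
    q=proj(s,x); print(c.round(1),st,x.round(4),"side pred",q.round(1))
    c2,st2=cent(s,int(round(q[0])),int(round(q[1])),8); print("  side",c2.round(1),st2,ray(s,c2[0],c2[1],0.068).round(4))
# dark disk centroid in tray
tr=np.array([[0.6523,0.1038],[0.578,-.2915],[.4301,-.2637],[.5114,.1279]])
cc=tr.mean(0); e=((tr[0]-tr[1])+(tr[3]-tr[2])); a=np.arctan2(e[1],e[0])-np.pi/2
print("tray",cc,"yaw",a)
for x in X:
    d=x[:2]-cc; print((d@[np.cos(a),np.sin(a)]).round(4),(d@[-np.sin(a),np.cos(a)]).round(4))
rel([X[0][0],X[0][1],0.15],a)
E
```

```text
[ 19 147 167] [19 46 44] [ 16 122 132]
[ 19 147 170] [15 70 51] [ 16 124 138]
[ 18 145 172] [13 72 64] [ 15 120 136]
[253.7 181.8] [247 176  14  13 135] [0.5752 0.0442 0.068 ] side pred [275.  201.5]
  side [275.2 201.4] [269 198  13   8  83] [0.5757 0.0442 0.068 ]
[299.9 198.6] [294 192  13  14 137] [ 0.5301 -0.0772  0.068 ] side pred [288.9 233.7]
  side [289.3 233.7] [283 229  14  10 104] [ 0.5308 -0.0779  0.068 ]
[344.6 207.9] [339 202  13  13 133] [ 0.5048 -0.1946  0.068 ] side pred [310.9 266.7]
  side [311.1 266.7] [304 262  15  11 131] [ 0.5051 -0.1948  0.068 ]
tray [ 0.54295  -0.080875] yaw -0.19521957736702555
0.0073 0.129
-0.0133 0.0011
-0.0154 -0.119
t 0.8 tcp [0.1812 0.5193 0.2423] d cm [  9.23 -52.85 -31.87] w [81.94  0.   -0.  ] F [ 0.01 -0.11  0.5 ] open 0.0856
```

```bash
cat >> h.py <<'E'
def plan(target,jaw,step=3.8,n=8,rot=7.0):
    o=manip.get_obs(); pos=np.array(o["tcp_pos"]); R=Ro.from_rotvec(o["orientation"]); rows=[]
    for i in range(n):
        M=R.as_matrix(); x=np.array([0,0,-1.]); z=np.array([np.cos(jaw),np.sin(jaw),0])
        if z@M[:,2]<0: z=-z
        T=np.stack([x,np.cross(z,x),z],1)
        w=np.degrees((R.inv()*Ro.from_matrix(T)).as_rotvec()); nw=np.linalg.norm(w)
        if nw>rot: w*=rot/nw
        d=R.inv().apply(np.array(target)-pos)*100; nd=np.linalg.norm(d)
        if nd>step: d*=step/nd
        d=d.round(1) if step>1 else d.round(2); w=w.round(1)
        print(dict(dx=float(d[0]),dy=float(d[1]),dz=float(d[2]),wx=float(w[0]),wy=float(w[1]),wz=float(w[2])))
        pos=pos+R.apply(d/100); R=R*Ro.from_rotvec(np.radians(w))
    print("end",pos.round(4))
A=(0.5755,0.0442); B=(0.5305,-0.0776); C=(0.505,-0.1947); YAW=-0.195
E
python3 -c "
from h import *
plan((*A,0.15),YAW)"
```

```text
{'dx': 0.6, 'dy': -3.2, 'dz': -1.9, 'wx': 7.0, 'wy': 0.0, 'wz': -0.0}
{'dx': 0.6, 'dy': -3.4, 'dz': -1.5, 'wx': 7.0, 'wy': 0.0, 'wz': -0.0}
{'dx': 0.6, 'dy': -3.6, 'dz': -1.1, 'wx': 7.0, 'wy': 0.0, 'wz': -0.0}
{'dx': 0.6, 'dy': -3.7, 'dz': -0.7, 'wx': 7.0, 'wy': 0.0, 'wz': -0.0}
{'dx': 0.5, 'dy': -3.8, 'dz': -0.2, 'wx': 7.0, 'wy': 0.0, 'wz': -0.0}
{'dx': 0.6, 'dy': -3.8, 'dz': 0.3, 'wx': 7.0, 'wy': 0.0, 'wz': -0.0}
{'dx': 0.6, 'dy': -3.7, 'dz': 0.7, 'wx': 7.0, 'wy': 0.0, 'wz': -0.0}
{'dx': 0.5, 'dy': -3.6, 'dz': 1.2, 'wx': 7.0, 'wy': 0.0, 'wz': -0.0}
end [0.3742 0.2877 0.1963]
```

Request:
{"name": "apply_moves", "arguments": {
  "targets": [
    {"dx":0.6,"dy":-3.2,"dz":-1.9,"wx":7,"wy":0,"wz":0,"jaw":1},
    {"dx":0.6,"dy":-3.4,"dz":-1.5,"wx":7,"wy":0,"wz":0,"jaw":1},
    {"dx":0.6,"dy":-3.6,"dz":-1.1,"wx":7,"wy":0,"wz":0,"jaw":1},
    {"dx":0.6,"dy":-3.7,"dz":-0.7,"wx":7,"wy":0,"wz":0,"jaw":1},
    {"dx":0.5,"dy":-3.8,"dz":-0.2,"wx":7,"wy":0,"wz":0,"jaw":1},
    {"dx":0.6,"dy":-3.8,"dz":0.3,"wx":7,"wy":0,"wz":0,"jaw":1},
    {"dx":0.6,"dy":-3.7,"dz":0.7,"wx":7,"wy":0,"wz":0,"jaw":1},
    {"dx":0.5,"dy":-3.6,"dz":1.2,"wx":7,"wy":0,"wz":0,"jaw":1}
  ]
}}

```text
clock: 1.47
tcp_pos: [0.3756, 0.2818, 0.1955]
orientation: [-0.184, 1.559, 0.192]
wrist_force: [0.2, 1.1, -0.4]
opening: 0.0857
```

```bash
python3 -c "
from h import *
plan((*A,0.15),YAW)"
```

```text
{'dx': 0.5, 'dy': -3.4, 'dz': 1.7, 'wx': 7.0, 'wy': 0.0, 'wz': -0.1}
{'dx': 0.6, 'dy': -3.1, 'dz': 2.1, 'wx': 7.0, 'wy': 0.1, 'wz': -0.1}
{'dx': 0.5, 'dy': -2.9, 'dz': 2.4, 'wx': 7.0, 'wy': 0.0, 'wz': -0.1}
{'dx': 0.6, 'dy': -2.6, 'dz': 2.8, 'wx': 3.9, 'wy': 0.1, 'wz': -0.0}
{'dx': 0.6, 'dy': -2.4, 'dz': 2.9, 'wx': 0.0, 'wy': -0.0, 'wz': -0.0}
{'dx': 0.5, 'dy': -2.3, 'dz': 2.9, 'wx': 0.0, 'wy': -0.0, 'wz': -0.0}
{'dx': 0.5, 'dy': -2.3, 'dz': 2.9, 'wx': 0.0, 'wy': -0.0, 'wz': -0.0}
{'dx': 0.6, 'dy': -2.4, 'dz': 2.9, 'wx': 0.0, 'wy': -0.0, 'wz': -0.0}
end [0.5687 0.0514 0.1513]
```

Tracking is good.

Request:
{"name": "apply_moves", "arguments": {
  "targets": [
    {"dx":0.5,"dy":-3.4,"dz":1.7,"wx":7,"wy":0,"wz":0,"jaw":1},
    {"dx":0.6,"dy":-3.1,"dz":2.1,"wx":7,"wy":0,"wz":0,"jaw":1},
    {"dx":0.5,"dy":-2.9,"dz":2.4,"wx":7,"wy":0,"wz":0,"jaw":1},
    {"dx":0.6,"dy":-2.6,"dz":2.8,"wx":3.9,"wy":0,"wz":0,"jaw":1},
    {"dx":0.6,"dy":-2.4,"dz":2.9,"wx":0,"wy":0,"wz":0,"jaw":1},
    {"dx":0.5,"dy":-2.3,"dz":2.9,"wx":0,"wy":0,"wz":0,"jaw":1},
    {"dx":0.5,"dy":-2.3,"dz":2.9,"wx":0,"wy":0,"wz":0,"jaw":1},
    {"dx":0.6,"dy":-2.4,"dz":2.9,"wx":0,"wy":0,"wz":0,"jaw":1}
  ]
}}

```text
clock: 2.13
tcp_pos: [0.5743, 0.035, 0.1502]
orientation: [0.177, 1.558, -0.165]
wrist_force: [0.2, 1.7, -0.6]
opening: 0.0854
```

```bash
python3 -c "
from h import *
rel((*A,0.10),YAW)
plan((*A,0.10),YAW,step=1.0)"
```

```text
t 2.13 tcp [0.5743 0.035  0.1502] d cm [ 5.03  0.89 -0.11] w [-1.28  0.29 -0.47] F [ 0.2   1.71 -0.63] open 0.0854
{'dx': 0.98, 'dy': 0.17, 'dz': -0.02, 'wx': -1.3, 'wy': 0.3, 'wz': -0.5}
{'dx': 0.98, 'dy': 0.18, 'dz': -0.01, 'wx': 0.0, 'wy': -0.0, 'wz': 0.0}
{'dx': 0.98, 'dy': 0.18, 'dz': -0.01, 'wx': 0.0, 'wy': -0.0, 'wz': 0.0}
{'dx': 0.98, 'dy': 0.19, 'dz': -0.01, 'wx': 0.0, 'wy': -0.0, 'wz': 0.0}
{'dx': 0.98, 'dy': 0.18, 'dz': -0.02, 'wx': 0.0, 'wy': -0.0, 'wz': 0.0}
{'dx': 0.12, 'dy': 0.02, 'dz': 0.0, 'wx': 0.0, 'wy': -0.0, 'wz': 0.0}
{'dx': -0.0, 'dy': 0.0, 'dz': 0.0, 'wx': 0.0, 'wy': -0.0, 'wz': 0.0}
{'dx': -0.0, 'dy': 0.0, 'dz': 0.0, 'wx': 0.0, 'wy': -0.0, 'wz': 0.0}
end [0.5755 0.0442 0.1   ]
```

Request:
{"name": "apply_moves", "arguments": {
  "targets": [
    {"dx":0.8,"dy":0.4,"dz":0,"wx":-1.3,"wy":0.3,"wz":-0.5,"jaw":1},
    {"dx":1,"dy":0.3,"dz":0,"jaw":1},
    {"dx":1,"dy":0.2,"dz":0,"jaw":1},
    {"dx":1,"dy":0,"dz":-0.1,"jaw":1},
    {"dx":0.8,"dy":0,"dz":0,"jaw":1},
    {"dx":0.4,"jaw":1},
    {"jaw":1},
    {"jaw":1}
  ]
}}

```text
schema error: expected keys dx, dy, dz, wx, wy, wz, jaw
```

```bash
python3 -c "
from h import *
rel((*A,0.032),YAW)
p=manip.capture('side')
cv2.imwrite('pics/s1.png',cv2.cvtColor(cv2.resize(p['image'][120:330,180:400],None,fx=2.7,fy=2.7),cv2.COLOR_RGB2BGR))"
```

```text
t 2.13 tcp [0.5743 0.035  0.1502] d cm [11.83  0.83 -0.14] w [-1.28  0.29 -0.47] F [ 0.2   1.71 -0.63] open 0.0854
```

View pics/s1.png

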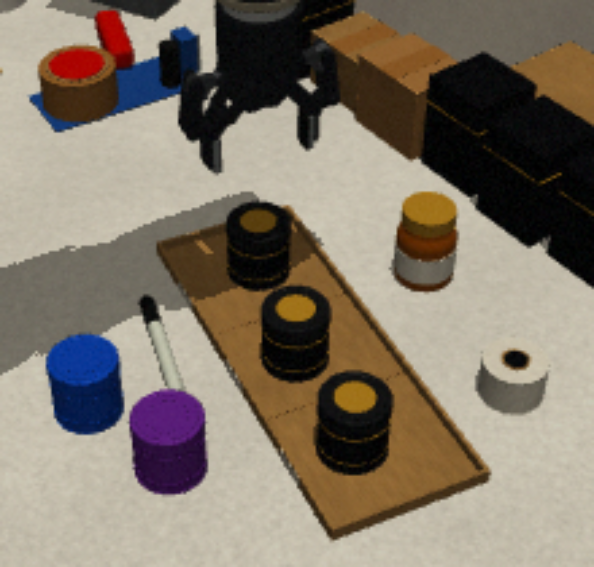

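The move was refused because every row needs all seven keys. The picture shows the open gripper above tin A (zoom 258,220) with its jaws across the tray, and nothing in the way. I'll resend it with every key filled in.

Request:
{"name": "apply_moves", "arguments": {
  "targets": [
    {"dx":0.8,"dy":0.4,"dz":0,"wx":-1.3,"wy":0.3,"wz":-0.5,"jaw":1},
    {"dx":1,"dy":0.3,"dz":0,"wx":0,"wy":0,"wz":0,"jaw":1},
    {"dx":1,"dy":0.2,"dz":0,"wx":0,"wy":0,"wz":0,"jaw":1},
    {"dx":1,"dy":0,"dz":-0.1,"wx":0,"wy":0,"wz":0,"jaw":1},
    {"dx":0.8,"dy":0,"dz":0,"wx":0,"wy":0,"wz":0,"jaw":1},
    {"dx":0.4,"dy":0,"dz":0,"wx":0,"wy":0,"wz":0,"jaw":1},
    {"dx":0,"dy":0,"dz":0,"wx":0,"wy":0,"wz":0,"jaw":1},
    {"dx":0,"dy":0,"dz":0,"wx":0,"wy":0,"wz":0,"jaw":1}
  ]
}}

```text
clock: 2.85
tcp_pos: [0.5765, 0.0417, 0.0923]
orientation: [0.151, 1.568, -0.155]
wrist_force: [-0.2, -0.3, 0.1]
opening: 0.0855
```

```bash
python3 -c "
from h import *
rel((*A,0.032),YAW)"
```

```text
t 2.85 tcp [0.5765 0.0417 0.0923] d cm [ 6.03  0.25 -0.13] w [ 0.03 -0.15  0.17] F [-0.24 -0.25  0.11] open 0.0855
```

Request:
{"name": "apply_moves", "arguments": {
  "targets": [
    {"dx":0.8,"dy":0.1,"dz":-0.1,"wx":0,"wy":0,"wz":0,"jaw":1},
    {"dx":1,"dy":0.1,"dz":0,"wx":0,"wy":0,"wz":0,"jaw":1},
    {"dx":1,"dy":0,"dz":0,"wx":0,"wy":0,"wz":0,"jaw":1},
    {"dx":1,"dy":0,"dz":0,"wx":0,"wy":0,"wz":0,"jaw":1},
    {"dx":0.8,"dy":0,"dz":0,"wx":0,"wy":0,"wz":0,"jaw":1},
    {"dx":0.4,"dy":0,"dz":0,"wx":0,"wy":0,"wz":0,"jaw":1},
    {"dx":0.1,"dy":0,"dz":0,"wx":0,"wy":0,"wz":0,"jaw":1},
    {"dx":0,"dy":0,"dz":0,"wx":0,"wy":0,"wz":0,"jaw":1}
  ]
}}

```text
clock: 3.52
tcp_pos: [0.5757, 0.0442, 0.036]
orientation: [0.15, 1.568, -0.154]
wrist_force: [-0.8, -1.4, -0.6]
opening: 0.0854
```

```bash
python3 -c "
from h import *
rel((*A,0.032),YAW)
p=manip.capture('side')
cv2.imwrite('pics/s2.png',cv2.cvtColor(cv2.resize(p['image'][150:270,210:360],None,fx=4,fy=4),cv2.COLOR_RGB2BGR))"
```

```text
t 3.52 tcp [0.5757 0.0442 0.036 ] d cm [ 0.4   0.   -0.02] w [ 0.05 -0.12  0.16] F [-0.8  -1.37 -0.56] open 0.0854
```

View pics/s2.png

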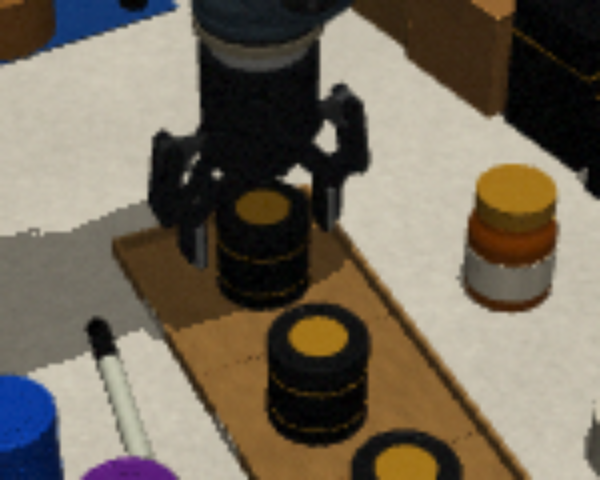

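The tin sits centrally between the open fingers, at zoom (262,240). I'll go down about 6 mm more and then close.

Request:
{"name": "apply_moves", "arguments": {
  "targets": [
    {"dx":0.3,"dy":0,"dz":0,"wx":0,"wy":0,"wz":0,"jaw":1},
    {"dx":0.3,"dy":0,"dz":0,"wx":0,"wy":0,"wz":0,"jaw":1},
    {"dx":0,"dy":0,"dz":0,"wx":0,"wy":0,"wz":0,"jaw":1},
    {"dx":0,"dy":0,"dz":0,"wx":0,"wy":0,"wz":0,"jaw":0},
    {"dx":0,"dy":0,"dz":0,"wx":0,"wy":0,"wz":0,"jaw":0},
    {"dx":0,"dy":0,"dz":0,"wx":0,"wy":0,"wz":0,"jaw":0},
    {"dx":0,"dy":0,"dz":0,"wx":0,"wy":0,"wz":0,"jaw":0},
    {"dx":0,"dy":0,"dz":0,"wx":0,"wy":0,"wz":0,"jaw":0}
  ]
}}

```text
clock: 4.23
tcp_pos: [0.5769, 0.0441, 0.0316]
orientation: [0.151, 1.564, -0.154]
wrist_force: [0.1, 0.4, -1.1]
opening: 0.0611
```

Request:
{"name": "apply_moves", "arguments": {
  "targets": [
    {"dx":0,"dy":0,"dz":0,"wx":0,"wy":0,"wz":0,"jaw":0},
    {"dx":0,"dy":0,"dz":0,"wx":0,"wy":0,"wz":0,"jaw":0},
    {"dx":0,"dy":0,"dz":0,"wx":0,"wy":0,"wz":0,"jaw":0},
    {"dx":0,"dy":0,"dz":0,"wx":0,"wy":0,"wz":0,"jaw":0},
    {"dx":0,"dy":0,"dz":0,"wx":0,"wy":0,"wz":0,"jaw":0},
    {"dx":0,"dy":0,"dz":0,"wx":0,"wy":0,"wz":0,"jaw":0},
    {"dx":0,"dy":0,"dz":0,"wx":0,"wy":0,"wz":0,"jaw":0},
    {"dx":0,"dy":0,"dz":0,"wx":0,"wy":0,"wz":0,"jaw":0}
  ]
}}

```text
clock: 4.9
tcp_pos: [0.5767, 0.0441, 0.0314]
orientation: [0.151, 1.565, -0.154]
wrist_force: [-0.0, -0.5, -0.3]
opening: 0.0612
```

```bash
python3 -c "
from h import *
rel((*A,0.032),YAW)"
```

```text
t 4.9 tcp [0.5767 0.0441 0.0314] d cm [-0.06 -0.02 -0.12] w [0.05 0.06 0.12] F [-0.01 -0.45 -0.28] open 0.0612
```

Request:
{"name": "apply_moves", "arguments": {
  "targets": [
    {"dx":-0.4,"dy":0,"dz":0,"wx":0,"wy":0,"wz":0,"jaw":0},
    {"dx":-0.7,"dy":0,"dz":0,"wx":0,"wy":0,"wz":0,"jaw":0},
    {"dx":-0.7,"dy":0,"dz":0,"wx":0,"wy":0,"wz":0,"jaw":0},
    {"dx":-0.7,"dy":0,"dz":0,"wx":0,"wy":0,"wz":0,"jaw":0},
    {"dx":-0.4,"dy":0,"dz":0,"wx":0,"wy":0,"wz":0,"jaw":0},
    {"dx":0,"dy":0,"dz":0,"wx":0,"wy":0,"wz":0,"jaw":0},
    {"dx":0,"dy":0,"dz":0,"wx":0,"wy":0,"wz":0,"jaw":0},
    {"dx":0,"dy":0,"dz":0,"wx":0,"wy":0,"wz":0,"jaw":0}
  ]
}}

```text
clock: 5.57
tcp_pos: [0.577, 0.0442, 0.0645]
orientation: [0.151, 1.563, -0.154]
wrist_force: [0.0, 0.4, -1.9]
opening: 0.0607
```

Request:
{"name": "apply_moves", "arguments": {
  "targets": [
    {"dx":0,"dy":0,"dz":0,"wx":0,"wy":0,"wz":0,"jaw":0},
    {"dx":0,"dy":0,"dz":0,"wx":0,"wy":0,"wz":0,"jaw":0},
    {"dx":0,"dy":0,"dz":0,"wx":0,"wy":0,"wz":0,"jaw":0},
    {"dx":0,"dy":0,"dz":0,"wx":0,"wy":0,"wz":0,"jaw":0},
    {"dx":0,"dy":0,"dz":0,"wx":0,"wy":0,"wz":0,"jaw":0},
    {"dx":0,"dy":0,"dz":0,"wx":0,"wy":0,"wz":0,"jaw":0},
    {"dx":0,"dy":0,"dz":0,"wx":0,"wy":0,"wz":0,"jaw":0},
    {"dx":0,"dy":0,"dz":0,"wx":0,"wy":0,"wz":0,"jaw":0}
  ]
}}

```text
clock: 6.23
tcp_pos: [0.5763, 0.0442, 0.0632]
orientation: [0.151, 1.566, -0.154]
wrist_force: [-0.4, -0.0, -1.7]
opening: 0.0612
```

```bash
cat >> h.py <<'E'
def weigh(n=16):
    F=[];T=[]
    for i in range(n):
        p=manip.capture("side"); o=manip.get_obs(); F.append(o["wrist_force"]); T.append(o["joint_efforts"])
    F=np.array(F); print("F mean",F.mean(0).round(3),"sd",F.std(0).round(2),"tau",np.mean(T,0).round(3)); return p
E
python3 -c "
from h import *
p=weigh()
rel((*A,0.0314),YAW)
cv2.imwrite('pics/s3.png',cv2.cvtColor(cv2.resize(p['image'][150:270,210:360],None,fx=4,fy=4),cv2.COLOR_RGB2BGR))"
```

```text
F mean [ 0.062 -0.022 -1.471] sd [0.53 0.42 0.5 ] tau [-0.0000e+00 -5.9938e+01 -2.2408e+01 -5.0000e-03  1.0000e-03 -0.0000e+00]
t 7.03 tcp [0.5763 0.0442 0.0633] d cm [ 3.19 -0.01 -0.08] w [0.05 0.01 0.13] F [ 0.77 -0.47 -1.72] open 0.061
```

View pics/s3.png

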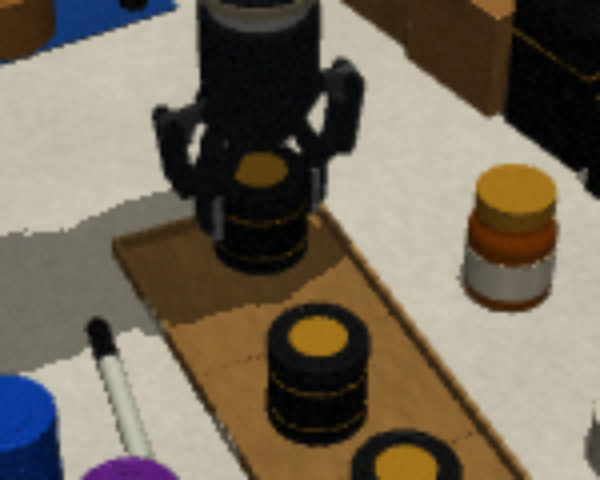

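Tin A is clear of the tray and upright. Its mean pull is about 1.47 N, roughly 150 g, so it looks light. I'll set it down in stages.

Request:
{"name": "apply_moves", "arguments": {
  "targets": [
    {"dx":0.4,"dy":0,"dz":0,"wx":0,"wy":0,"wz":0,"jaw":0},
    {"dx":0.7,"dy":0,"dz":0,"wx":0,"wy":0,"wz":0,"jaw":0},
    {"dx":0.6,"dy":0,"dz":0,"wx":0,"wy":0,"wz":0,"jaw":0},
    {"dx":0.4,"dy":0,"dz":0,"wx":0,"wy":0,"wz":0,"jaw":0},
    {"dx":0.3,"dy":0,"dz":0,"wx":0,"wy":0,"wz":0,"jaw":0},
    {"dx":0.1,"dy":0,"dz":0,"wx":0,"wy":0,"wz":0,"jaw":0},
    {"dx":0,"dy":0,"dz":0,"wx":0,"wy":0,"wz":0,"jaw":0},
    {"dx":0,"dy":0,"dz":0,"wx":0,"wy":0,"wz":0,"jaw":0}
  ]
}}

```text
clock: 7.7
tcp_pos: [0.5757, 0.0441, 0.0345]
orientation: [0.151, 1.567, -0.154]
wrist_force: [-0.1, 0.4, -1.9]
opening: 0.0609
```

```bash
python3 -c "
from h import *
rel((*A,0.0314),YAW)"
```

```text
t 7.7 tcp [0.5757 0.0441 0.0345] d cm [ 0.31  0.01 -0.02] w [ 0.05 -0.08  0.15] F [-0.11  0.37 -1.88] open 0.0609
```

Request:
{"name": "apply_moves", "arguments": {
  "targets": [
    {"dx":0.1,"dy":0,"dz":0,"wx":0,"wy":0,"wz":0,"jaw":0},
    {"dx":0.1,"dy":0,"dz":0,"wx":0,"wy":0,"wz":0,"jaw":0},
    {"dx":0.1,"dy":0,"dz":0,"wx":0,"wy":0,"wz":0,"jaw":0},
    {"dx":0.1,"dy":0,"dz":0,"wx":0,"wy":0,"wz":0,"jaw":0},
    {"dx":0,"dy":0,"dz":0,"wx":0,"wy":0,"wz":0,"jaw":0},
    {"dx":0,"dy":0,"dz":0,"wx":0,"wy":0,"wz":0,"jaw":0},
    {"dx":0,"dy":0,"dz":0,"wx":0,"wy":0,"wz":0,"jaw":0},
    {"dx":0,"dy":0,"dz":0,"wx":0,"wy":0,"wz":0,"jaw":0}
  ]
}}

```text
clock: 8.37
tcp_pos: [0.5765, 0.0441, 0.0318]
orientation: [0.15, 1.565, -0.154]
wrist_force: [0.1, 0.6, -1.4]
opening: 0.0611
```

Request:
{"name": "apply_moves", "arguments": {
  "targets": [
    {"dx":0.1,"dy":0,"dz":0,"wx":0,"wy":0,"wz":0,"jaw":0},
    {"dx":0.1,"dy":0,"dz":0,"wx":0,"wy":0,"wz":0,"jaw":0},
    {"dx":0,"dy":0,"dz":0,"wx":0,"wy":0,"wz":0,"jaw":0},
    {"dx":0,"dy":0,"dz":0,"wx":0,"wy":0,"wz":0,"jaw":0},
    {"dx":0,"dy":0,"dz":0,"wx":0,"wy":0,"wz":0,"jaw":0},
    {"dx":0,"dy":0,"dz":0,"wx":0,"wy":0,"wz":0,"jaw":0},
    {"dx":0,"dy":0,"dz":0,"wx":0,"wy":0,"wz":0,"jaw":0},
    {"dx":0,"dy":0,"dz":0,"wx":0,"wy":0,"wz":0,"jaw":0}
  ]
}}

```text
clock: 9.03
tcp_pos: [0.5767, 0.0441, 0.0314]
orientation: [0.15, 1.565, -0.154]
wrist_force: [-0.8, 0.3, 2.8]
opening: 0.061
```

Force has gone from −1.5 N to +2.8 N, so the foot is on the tray. Now I'll release and go up.

Request:
{"name": "apply_moves", "arguments": {
  "targets": [
    {"dx":0,"dy":0,"dz":0,"wx":0,"wy":0,"wz":0,"jaw":1},
    {"dx":0,"dy":0,"dz":0,"wx":0,"wy":0,"wz":0,"jaw":1},
    {"dx":0,"dy":0,"dz":0,"wx":0,"wy":0,"wz":0,"jaw":1},
    {"dx":0,"dy":0,"dz":0,"wx":0,"wy":0,"wz":0,"jaw":1},
    {"dx":0,"dy":0,"dz":0,"wx":0,"wy":0,"wz":0,"jaw":1},
    {"dx":0,"dy":0,"dz":0,"wx":0,"wy":0,"wz":0,"jaw":1},
    {"dx":-0.5,"dy":0,"dz":0,"wx":0,"wy":0,"wz":0,"jaw":1},
    {"dx":-1,"dy":0,"dz":0,"wx":0,"wy":0,"wz":0,"jaw":1}
  ]
}}

```text
clock: 9.7
tcp_pos: [0.576, 0.0441, 0.0457]
orientation: [0.15, 1.567, -0.154]
wrist_force: [-0.1, -0.6, -0.5]
opening: 0.0853
```

Request:
{"name": "apply_moves", "arguments": {
  "targets": [
    {"dx":-1.5,"dy":0,"dz":0,"wx":0,"wy":0,"wz":0,"jaw":1},
    {"dx":-1.5,"dy":0,"dz":0,"wx":0,"wy":0,"wz":0,"jaw":1},
    {"dx":-1.5,"dy":0,"dz":0,"wx":0,"wy":0,"wz":0,"jaw":1},
    {"dx":-1.3,"dy":0,"dz":0,"wx":0,"wy":0,"wz":0,"jaw":1},
    {"dx":-0.6,"dy":0,"dz":0,"wx":0,"wy":0,"wz":0,"jaw":1},
    {"dx":-0.2,"dy":0,"dz":0,"wx":0,"wy":0,"wz":0,"jaw":1},
    {"dx":0,"dy":0,"dz":0,"wx":0,"wy":0,"wz":0,"jaw":1},
    {"dx":0,"dy":0,"dz":0,"wx":0,"wy":0,"wz":0,"jaw":1}
  ]
}}

```text
clock: 10.37
tcp_pos: [0.5771, 0.0443, 0.1212]
orientation: [0.151, 1.562, -0.154]
wrist_force: [0.3, 0.6, -1.0]
opening: 0.0852
```

```bash
python3 -c "
from h import *
p=weigh(6)
plan((*B,0.115),YAW,step=2.5)
cv2.imwrite('pics/s4.png',cv2.cvtColor(cv2.resize(p['image'][120:330,180:400],None,fx=2.7,fy=2.7),cv2.COLOR_RGB2BGR))"
```

```text
F mean [ 0.145  0.18  -0.16 ] sd [0.39 0.75 0.47] tau [ 6.0000e-03 -5.7536e+01 -2.4736e+01 -6.0000e-03 -5.0000e-03 -0.0000e+00]
{'dx': 0.1, 'dy': -2.5, 'dz': -0.4, 'wx': 0.1, 'wy': 0.2, 'wz': 0.1}
{'dx': 0.1, 'dy': -2.5, 'dz': -0.4, 'wx': -0.0, 'wy': -0.0, 'wz': 0.0}
{'dx': 0.1, 'dy': -2.5, 'dz': -0.4, 'wx': -0.0, 'wy': -0.0, 'wz': 0.0}
{'dx': 0.1, 'dy': -2.5, 'dz': -0.5, 'wx': -0.0, 'wy': -0.0, 'wz': 0.0}
{'dx': 0.2, 'dy': -2.5, 'dz': -0.4, 'wx': -0.0, 'wy': -0.0, 'wz': 0.0}
{'dx': -0.0, 'dy': -0.4, 'dz': -0.1, 'wx': -0.0, 'wy': -0.0, 'wz': 0.0}
{'dx': -0.0, 'dy': 0.0, 'dz': 0.0, 'wx': -0.0, 'wy': -0.0, 'wz': 0.0}
{'dx': -0.0, 'dy': 0.0, 'dz': 0.0, 'wx': -0.0, 'wy': -0.0, 'wz': 0.0}
end [ 0.5303 -0.0779  0.1148]
```

View pics/s4.png

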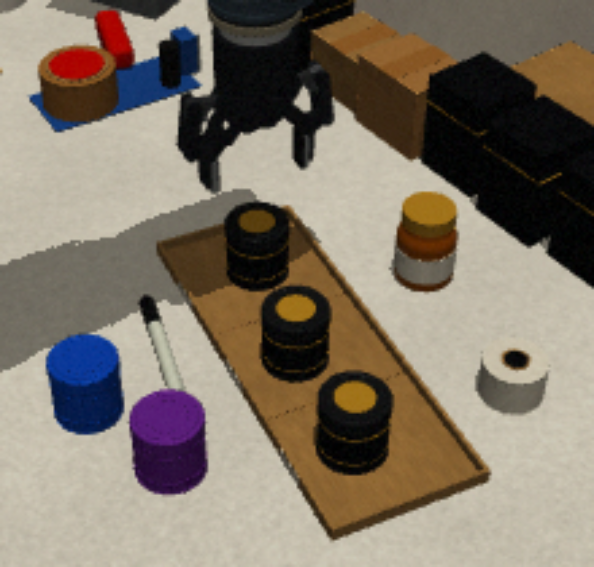

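Tin A stands upright where it was, at zoom (258,245), and the gripper is free. Moving on to B.

Request:
{"name": "apply_moves", "arguments": {
  "targets": [
    {"dx":0,"dy":-1.5,"dz":-0.3,"wx":0,"wy":0,"wz":0,"jaw":1},
    {"dx":0.1,"dy":-2.5,"dz":-0.4,"wx":0,"wy":0,"wz":0,"jaw":1},
    {"dx":0.1,"dy":-2.5,"dz":-0.4,"wx":0,"wy":0,"wz":0,"jaw":1},
    {"dx":0.1,"dy":-2.5,"dz":-0.5,"wx":0,"wy":0,"wz":0,"jaw":1},
    {"dx":0.1,"dy":-1.8,"dz":-0.4,"wx":0,"wy":0,"wz":0,"jaw":1},
    {"dx":0,"dy":-0.9,"dz":-0.1,"wx":0,"wy":0,"wz":0,"jaw":1},
    {"dx":0,"dy":-0.3,"dz":0,"wx":0,"wy":0,"wz":0,"jaw":1},
    {"dx":0,"dy":0,"dz":0,"wx":0,"wy":0,"wz":0,"jaw":1}
  ]
}}

```text
clock: 11.33
tcp_pos: [0.5288, -0.0767, 0.1151]
orientation: [0.149, 1.566, -0.153]
wrist_force: [0.0, 0.3, 0.1]
opening: 0.0857
```

```bash
python3 -c "
from h import *
rel((*B,0.0314),YAW)"
```

```text
t 11.33 tcp [ 0.5288 -0.0767  0.1151] d cm [ 8.37 -0.04  0.19] w [0.14 0.01 0.13] F [0.04 0.34 0.13] open 0.0857
```

Request:
{"name": "apply_moves", "arguments": {
  "targets": [
    {"dx":0.8,"dy":0,"dz":0.1,"wx":0,"wy":0,"wz":0,"jaw":1},
    {"dx":1.4,"dy":0,"dz":0.1,"wx":0,"wy":0,"wz":0,"jaw":1},
    {"dx":1.4,"dy":0,"dz":0,"wx":0,"wy":0,"wz":0,"jaw":1},
    {"dx":1.4,"dy":0,"dz":0,"wx":0,"wy":0,"wz":0,"jaw":1},
    {"dx":1.2,"dy":0,"dz":0,"wx":0,"wy":0,"wz":0,"jaw":1},
    {"dx":0.8,"dy":0,"dz":0,"wx":0,"wy":0,"wz":0,"jaw":1},
    {"dx":0.3,"dy":0,"dz":0,"wx":0,"wy":0,"wz":0,"jaw":1},
    {"dx":0,"dy":0,"dz":0,"wx":0,"wy":0,"wz":0,"jaw":1}
  ]
}}

```text
clock: 12.0
tcp_pos: [0.5338, -0.0719, 0.0363]
orientation: [0.145, 1.564, -0.148]
wrist_force: [-0.8, 0.1, -0.5]
opening: 0.0858
```

```bash
python3 -c "
from h import *
rel((*B,0.0314),YAW)"
```

```text
t 12.0 tcp [ 0.5338 -0.0719  0.0363] d cm [ 0.49 -0.62 -0.22] w [0.47 0.13 0.09] F [-0.8   0.11 -0.45] open 0.0858
```

Request:
{"name": "apply_moves", "arguments": {
  "targets": [
    {"dx":0.2,"dy":-0.3,"dz":-0.1,"wx":0.4,"wy":0,"wz":0,"jaw":1},
    {"dx":0.2,"dy":-0.3,"dz":-0.1,"wx":0,"wy":0,"wz":0,"jaw":1},
    {"dx":0,"dy":0,"dz":0,"wx":0,"wy":0,"wz":0,"jaw":1},
    {"dx":0,"dy":0,"dz":0,"wx":0,"wy":0,"wz":0,"jaw":1},
    {"dx":0,"dy":0,"dz":0,"wx":0,"wy":0,"wz":0,"jaw":1},
    {"dx":0,"dy":0,"dz":0,"wx":0,"wy":0,"wz":0,"jaw":1},
    {"dx":0,"dy":0,"dz":0,"wx":0,"wy":0,"wz":0,"jaw":1},
    {"dx":0,"dy":0,"dz":0,"wx":0,"wy":0,"wz":0,"jaw":1}
  ]
}}

```text
clock: 12.67
tcp_pos: [0.5319, -0.078, 0.0343]
orientation: [0.151, 1.559, -0.154]
wrist_force: [0.9, 0.2, -0.8]
opening: 0.0851
```

```bash
python3 -c "
from h import *
rel((*B,0.0314),YAW)
p=manip.capture('side')
cv2.imwrite('pics/s5.png',cv2.cvtColor(cv2.resize(p['image'][170:320,210:380],None,fx=4,fy=4),cv2.COLOR_RGB2BGR))"
```

```text
t 12.67 tcp [ 0.5319 -0.078   0.0343] d cm [ 0.29  0.01 -0.15] w [0.04 0.36 0.1 ] F [ 0.9   0.16 -0.77] open 0.0851
```

View pics/s5.png

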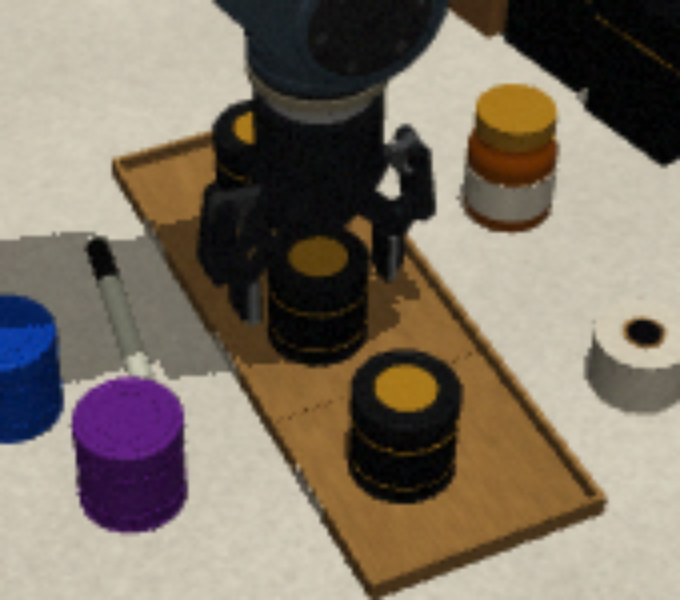

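Tin B, at zoom (317,300), sits between the pads with a gap on each side. Lower 3 mm and close.

Request:
{"name": "apply_moves", "arguments": {
  "targets": [
    {"dx":0.3,"dy":0,"dz":-0.1,"wx":0,"wy":0.4,"wz":0,"jaw":1},
    {"dx":0,"dy":0,"dz":0,"wx":0,"wy":0,"wz":0,"jaw":1},
    {"dx":0,"dy":0,"dz":0,"wx":0,"wy":0,"wz":0,"jaw":0},
    {"dx":0,"dy":0,"dz":0,"wx":0,"wy":0,"wz":0,"jaw":0},
    {"dx":0,"dy":0,"dz":0,"wx":0,"wy":0,"wz":0,"jaw":0},
    {"dx":0,"dy":0,"dz":0,"wx":0,"wy":0,"wz":0,"jaw":0},
    {"dx":0,"dy":0,"dz":0,"wx":0,"wy":0,"wz":0,"jaw":0},
    {"dx":0,"dy":0,"dz":0,"wx":0,"wy":0,"wz":0,"jaw":0}
  ]
}}

```text
clock: 13.38
tcp_pos: [0.5311, -0.0778, 0.0315]
orientation: [0.151, 1.567, -0.154]
wrist_force: [-0.7, 0.1, 1.6]
opening: 0.0617
```

Request:
{"name": "apply_moves", "arguments": {
  "targets": [
    {"dx":0,"dy":0,"dz":0,"wx":0,"wy":0,"wz":0,"jaw":0},
    {"dx":0,"dy":0,"dz":0,"wx":0,"wy":0,"wz":0,"jaw":0},
    {"dx":0,"dy":0,"dz":0,"wx":0,"wy":0,"wz":0,"jaw":0},
    {"dx":0,"dy":0,"dz":0,"wx":0,"wy":0,"wz":0,"jaw":0},
    {"dx":0,"dy":0,"dz":0,"wx":0,"wy":0,"wz":0,"jaw":0},
    {"dx":0,"dy":0,"dz":0,"wx":0,"wy":0,"wz":0,"jaw":0},
    {"dx":0,"dy":0,"dz":0,"wx":0,"wy":0,"wz":0,"jaw":0},
    {"dx":0,"dy":0,"dz":0,"wx":0,"wy":0,"wz":0,"jaw":0}
  ]
}}

```text
clock: 14.05
tcp_pos: [0.5311, -0.0777, 0.0315]
orientation: [0.151, 1.567, -0.154]
wrist_force: [-1.1, -1.1, 1.4]
opening: 0.0616
```

Request:
{"name": "apply_moves", "arguments": {
  "targets": [
    {"dx":-0.4,"dy":0,"dz":0,"wx":0,"wy":0,"wz":0,"jaw":0},
    {"dx":-0.7,"dy":0,"dz":0,"wx":0,"wy":0,"wz":0,"jaw":0},
    {"dx":-0.7,"dy":0,"dz":0,"wx":0,"wy":0,"wz":0,"jaw":0},
    {"dx":-0.7,"dy":0,"dz":0,"wx":0,"wy":0,"wz":0,"jaw":0},
    {"dx":-0.4,"dy":0,"dz":0,"wx":0,"wy":0,"wz":0,"jaw":0},
    {"dx":0,"dy":0,"dz":0,"wx":0,"wy":0,"wz":0,"jaw":0},
    {"dx":0,"dy":0,"dz":0,"wx":0,"wy":0,"wz":0,"jaw":0},
    {"dx":0,"dy":0,"dz":0,"wx":0,"wy":0,"wz":0,"jaw":0}
  ]
}}

```text
clock: 14.72
tcp_pos: [0.5307, -0.0775, 0.0636]
orientation: [0.151, 1.567, -0.154]
wrist_force: [-0.1, -0.0, -3.3]
opening: 0.0618
```

```bash
python3 -c "
from h import *
p=weigh(20)
rel((*B,0.0314),YAW)
cv2.imwrite('pics/s6.png',cv2.cvtColor(cv2.resize(p['image'][170:320,210:380],None,fx=4,fy=4),cv2.COLOR_RGB2BGR))"
```

```text
F mean [ 0.129  0.092 -2.878] sd [0.38 0.45 0.49] tau [ 1.0000e-03 -5.6326e+01 -2.1294e+01 -3.0000e-03  1.0000e-02  0.0000e+00]
t 15.72 tcp [ 0.5306 -0.0775  0.0635] d cm [ 3.21 -0.01 -0.  ] w [ 0.05 -0.12  0.09] F [ 0.16 -0.35 -2.89] open 0.0616
```

View pics/s6.png

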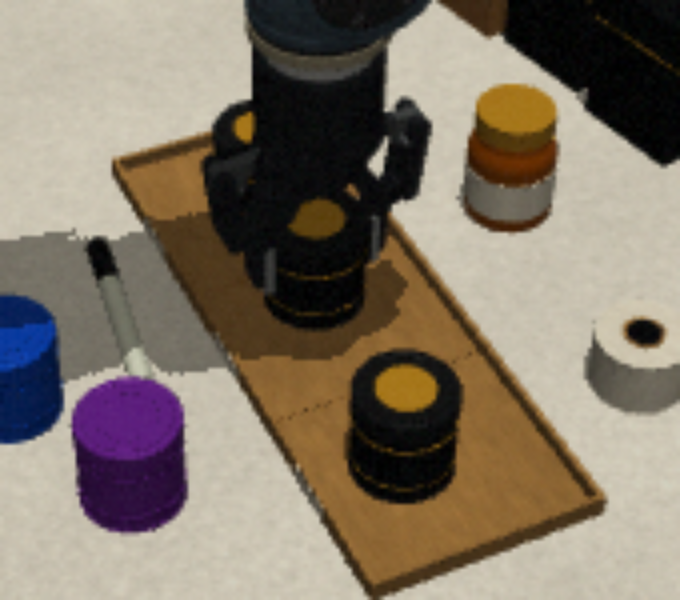

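Tin B weighs about 2.9 N (roughly 290 g), so it is probably the heaviest. Tin C still has to be lifted. Setting B back down.

Request:
{"name": "apply_moves", "arguments": {
  "targets": [
    {"dx":0.4,"dy":0,"dz":0,"wx":0,"wy":0,"wz":0,"jaw":0},
    {"dx":0.7,"dy":0,"dz":0,"wx":0,"wy":0,"wz":0,"jaw":0},
    {"dx":0.6,"dy":0,"dz":0,"wx":0,"wy":0,"wz":0,"jaw":0},
    {"dx":0.5,"dy":0,"dz":0,"wx":0,"wy":0,"wz":0,"jaw":0},
    {"dx":0.3,"dy":0,"dz":0,"wx":0,"wy":0,"wz":0,"jaw":0},
    {"dx":0.1,"dy":0,"dz":0,"wx":0,"wy":0,"wz":0,"jaw":0},
    {"dx":0.1,"dy":0,"dz":0,"wx":0,"wy":0,"wz":0,"jaw":0},
    {"dx":0,"dy":0,"dz":0,"wx":0,"wy":0,"wz":0,"jaw":0}
  ]
}}

```text
clock: 16.38
tcp_pos: [0.53, -0.0774, 0.0326]
orientation: [0.152, 1.569, -0.153]
wrist_force: [-0.3, 0.7, -2.4]
opening: 0.0612
```

```bash
python3 -c "
from h import *
weigh(2)
rel((*B,0.0315),YAW)"
```

```text
F mean [ 0.21   0.135 -3.145] sd [0.15 0.65 0.34] tau [-1.0000e-03 -5.7150e+01 -1.9516e+01 -2.0000e-03 -7.0000e-03 -0.0000e+00]
t 16.48 tcp [ 0.5302 -0.0775  0.033 ] d cm [ 0.15 -0.01  0.03] w [ 0.05 -0.18  0.09] F [ 0.06 -0.52 -3.48] open 0.0615
```

Request:
{"name": "apply_moves", "arguments": {
  "targets": [
    {"dx":0.1,"dy":0,"dz":0,"wx":0,"wy":0,"wz":0,"jaw":0},
    {"dx":0.1,"dy":0,"dz":0,"wx":0,"wy":0,"wz":0,"jaw":0},
    {"dx":0.1,"dy":0,"dz":0,"wx":0,"wy":0,"wz":0,"jaw":0},
    {"dx":0,"dy":0,"dz":0,"wx":0,"wy":0,"wz":0,"jaw":0},
    {"dx":0,"dy":0,"dz":0,"wx":0,"wy":0,"wz":0,"jaw":0},
    {"dx":0,"dy":0,"dz":0,"wx":0,"wy":0,"wz":0,"jaw":0},
    {"dx":0,"dy":0,"dz":0,"wx":0,"wy":0,"wz":0,"jaw":0},
    {"dx":0,"dy":0,"dz":0,"wx":0,"wy":0,"wz":0,"jaw":0}
  ]
}}

```text
clock: 17.15
tcp_pos: [0.531, -0.0777, 0.0322]
orientation: [0.151, 1.566, -0.154]
wrist_force: [-0.3, 0.0, -2.9]
opening: 0.0611
```

Request:
{"name": "apply_moves", "arguments": {
  "targets": [
    {"dx":0.1,"dy":0,"dz":0,"wx":0,"wy":0,"wz":0,"jaw":0},
    {"dx":0.1,"dy":0,"dz":0,"wx":0,"wy":0,"wz":0,"jaw":0},
    {"dx":0.1,"dy":0,"dz":0,"wx":0,"wy":0,"wz":0,"jaw":0},
    {"dx":0,"dy":0,"dz":0,"wx":0,"wy":0,"wz":0,"jaw":0},
    {"dx":0,"dy":0,"dz":0,"wx":0,"wy":0,"wz":0,"jaw":0},
    {"dx":0,"dy":0,"dz":0,"wx":0,"wy":0,"wz":0,"jaw":0},
    {"dx":0,"dy":0,"dz":0,"wx":0,"wy":0,"wz":0,"jaw":0},
    {"dx":0,"dy":0,"dz":0,"wx":0,"wy":0,"wz":0,"jaw":0}
  ]
}}

```text
clock: 17.82
tcp_pos: [0.5312, -0.0777, 0.0315]
orientation: [0.151, 1.566, -0.154]
wrist_force: [-1.6, 0.6, 2.2]
opening: 0.0614
```

Contact again. Release and rise.

Request:
{"name": "apply_moves", "arguments": {
  "targets": [
    {"dx":0,"dy":0,"dz":0,"wx":0,"wy":0,"wz":0,"jaw":1},
    {"dx":0,"dy":0,"dz":0,"wx":0,"wy":0,"wz":0,"jaw":1},
    {"dx":0,"dy":0,"dz":0,"wx":0,"wy":0,"wz":0,"jaw":1},
    {"dx":0,"dy":0,"dz":0,"wx":0,"wy":0,"wz":0,"jaw":1},
    {"dx":0,"dy":0,"dz":0,"wx":0,"wy":0,"wz":0,"jaw":1},
    {"dx":0,"dy":0,"dz":0,"wx":0,"wy":0,"wz":0,"jaw":1},
    {"dx":-0.5,"dy":0,"dz":0,"wx":0,"wy":0,"wz":0,"jaw":1},
    {"dx":-1,"dy":0,"dz":0,"wx":0,"wy":0,"wz":0,"jaw":1}
  ]
}}

```text
clock: 18.48
tcp_pos: [0.531, -0.0777, 0.0461]
orientation: [0.151, 1.568, -0.154]
wrist_force: [-0.6, 0.0, 0.6]
opening: 0.0851
```

Request:
{"name": "apply_moves", "arguments": {
  "targets": [
    {"dx":-1.5,"dy":0,"dz":0,"wx":0,"wy":0,"wz":0,"jaw":1},
    {"dx":-1.5,"dy":0,"dz":0,"wx":0,"wy":0,"wz":0,"jaw":1},
    {"dx":-1.5,"dy":0,"dz":0,"wx":0,"wy":0,"wz":0,"jaw":1},
    {"dx":-1.3,"dy":0,"dz":0,"wx":0,"wy":0,"wz":0,"jaw":1},
    {"dx":-0.6,"dy":0,"dz":0,"wx":0,"wy":0,"wz":0,"jaw":1},
    {"dx":-0.2,"dy":0,"dz":0,"wx":0,"wy":0,"wz":0,"jaw":1},
    {"dx":0,"dy":0,"dz":0,"wx":0,"wy":0,"wz":0,"jaw":1},
    {"dx":0,"dy":0,"dz":0,"wx":0,"wy":0,"wz":0,"jaw":1}
  ]
}}

```text
clock: 19.15
tcp_pos: [0.532, -0.0777, 0.1215]
orientation: [0.151, 1.563, -0.154]
wrist_force: [-0.4, 1.0, 0.3]
opening: 0.0853
```

```bash
python3 -c "
from h import *
p=weigh(4)
rel((*C,0.115),YAW)
cv2.imwrite('pics/s7.png',cv2.cvtColor(cv2.resize(p['image'][120:330,180:400],None,fx=2.7,fy=2.7),cv2.COLOR_RGB2BGR))"
```

```text
F mean [ 0.154  0.236 -0.229] sd [0.44 0.2  0.2 ] tau [ 4.0000e-03 -5.3085e+01 -2.3642e+01 -5.0000e-03 -2.0000e-03 -0.0000e+00]
t 19.35 tcp [ 0.5318 -0.0777  0.1209] d cm [  0.61 -12.    -0.37] w [0.07 0.11 0.11] F [-0.39  0.48 -0.34] open 0.0855
```

View pics/s7.png

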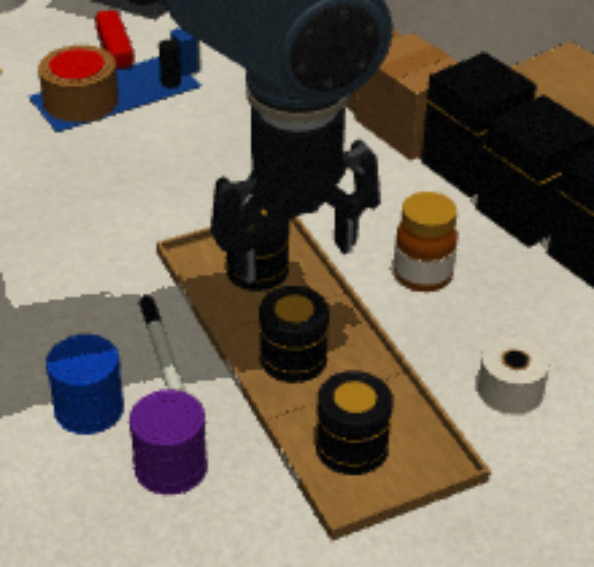

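Tin B is standing again at zoom (293,333). On to C.

Request:
{"name": "apply_moves", "arguments": {
  "targets": [
    {"dx":0,"dy":-1.5,"dz":0,"wx":0,"wy":0,"wz":0,"jaw":1},
    {"dx":0.1,"dy":-2.5,"dz":-0.1,"wx":0,"wy":0,"wz":0,"jaw":1},
    {"dx":0.1,"dy":-2.5,"dz":-0.1,"wx":0,"wy":0,"wz":0,"jaw":1},
    {"dx":0.1,"dy":-2.3,"dz":-0.1,"wx":0,"wy":0,"wz":0,"jaw":1},
    {"dx":0.1,"dy":-1.6,"dz":0,"wx":0,"wy":0,"wz":0,"jaw":1},
    {"dx":0,"dy":-0.7,"dz":0,"wx":0,"wy":0,"wz":0,"jaw":1},
    {"dx":0,"dy":0,"dz":0,"wx":0,"wy":0,"wz":0,"jaw":1},
    {"dx":0,"dy":0,"dz":0,"wx":0,"wy":0,"wz":0,"jaw":1}
  ]
}}

```text
clock: 20.02
tcp_pos: [0.5052, -0.1889, 0.1132]
orientation: [0.151, 1.57, -0.151]
wrist_force: [-0.2, 0.5, 0.0]
opening: 0.0853
```

```bash
python3 -c "
from h import *
weigh(3)
rel((*C,0.0315),YAW)"
```

```text
F mean [-0.275  0.081 -0.181] sd [0.31 0.26 0.51] tau [-5.5400e-01 -5.3249e+01 -2.3286e+01 -1.3000e-02  9.0000e-03 -1.2000e-02]
t 20.17 tcp [ 0.5055 -0.1883  0.1135] d cm [ 8.2  -0.64  0.1 ] w [ 0.24 -0.22  0.03] F [-0.26  0.43  0.13] open 0.0856
```

Request:
{"name": "apply_moves", "arguments": {
  "targets": [
    {"dx":0.6,"dy":-0.3,"dz":0,"wx":0,"wy":0,"wz":0,"jaw":1},
    {"dx":1.2,"dy":-0.3,"dz":0.1,"wx":0,"wy":0,"wz":0,"jaw":1},
    {"dx":1.4,"dy":0,"dz":0,"wx":0,"wy":0,"wz":0,"jaw":1},
    {"dx":1.4,"dy":0,"dz":0,"wx":0,"wy":0,"wz":0,"jaw":1},
    {"dx":1.2,"dy":0,"dz":0,"wx":0,"wy":0,"wz":0,"jaw":1},
    {"dx":0.7,"dy":0,"dz":0,"wx":0,"wy":0,"wz":0,"jaw":1},
    {"dx":0.2,"dy":0,"dz":0,"wx":0,"wy":0,"wz":0,"jaw":1},
    {"dx":0,"dy":0,"dz":0,"wx":0,"wy":0,"wz":0,"jaw":1}
  ]
}}

```text
clock: 20.83
tcp_pos: [0.5055, -0.1921, 0.0391]
orientation: [0.146, 1.57, -0.146]
wrist_force: [-0.3, 0.5, 0.0]
opening: 0.0856
```

```bash
python3 -c "
from h import *
p=weigh(3)
rel((*C,0.0315),YAW)
cv2.imwrite('pics/s8.png',cv2.cvtColor(cv2.resize(p['image'][170:320,210:380],None,fx=4,fy=4),cv2.COLOR_RGB2BGR))"
```

```text
F mean [-0.057  0.066  0.333] sd [0.25 0.29 0.17] tau [ 2.0000e-03 -5.5560e+01 -1.9359e+01 -3.0000e-03 -4.0000e-02 -1.0000e-03]
t 20.98 tcp [ 0.5061 -0.1924  0.0404] d cm [ 0.89 -0.24 -0.06] w [ 0.5  -0.14  0.04] F [-0.04  0.2   0.09] open 0.0852
```

View pics/s8.png

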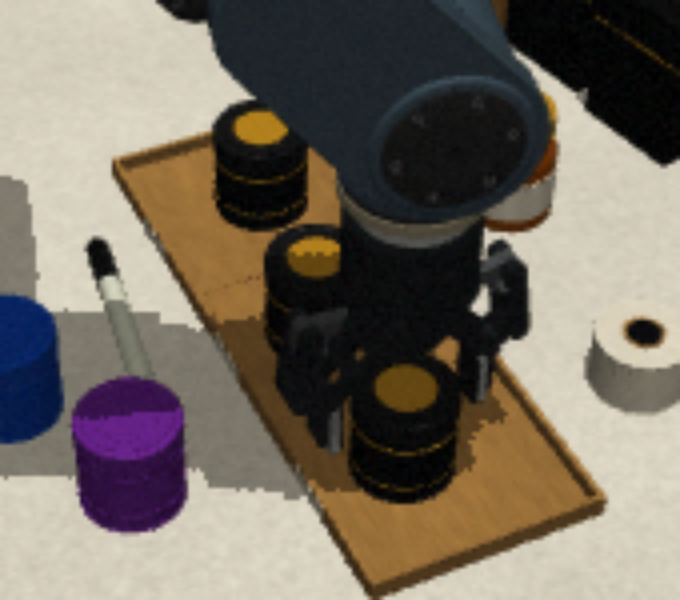

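Tin C, at zoom (404,430), sits between the pads and the gripper is clear of B. Lower, correct the sideways offset and close.

Request:
{"name": "apply_moves", "arguments": {
  "targets": [
    {"dx":0.3,"dy":-0.2,"dz":0,"wx":0.4,"wy":0,"wz":0,"jaw":1},
    {"dx":0.4,"dy":0,"dz":-0.1,"wx":0,"wy":0,"wz":0,"jaw":1},
    {"dx":0.2,"dy":0,"dz":0,"wx":0,"wy":0,"wz":0,"jaw":1},
    {"dx":0,"dy":0,"dz":0,"wx":0,"wy":0,"wz":0,"jaw":1},
    {"dx":0,"dy":0,"dz":0,"wx":0,"wy":0,"wz":0,"jaw":1},
    {"dx":0,"dy":0,"dz":0,"wx":0,"wy":0,"wz":0,"jaw":1},
    {"dx":0,"dy":0,"dz":0,"wx":0,"wy":0,"wz":0,"jaw":1},
    {"dx":0,"dy":0,"dz":0,"wx":0,"wy":0,"wz":0,"jaw":1}
  ]
}}

```text
clock: 21.65
tcp_pos: [0.5057, -0.195, 0.0325]
orientation: [0.151, 1.564, -0.154]
wrist_force: [0.2, -0.6, 0.7]
opening: 0.0851
```

Request:
{"name": "apply_moves", "arguments": {
  "targets": [
    {"dx":0,"dy":0,"dz":0,"wx":0,"wy":0,"wz":0,"jaw":0},
    {"dx":0,"dy":0,"dz":0,"wx":0,"wy":0,"wz":0,"jaw":0},
    {"dx":0,"dy":0,"dz":0,"wx":0,"wy":0,"wz":0,"jaw":0},
    {"dx":0,"dy":0,"dz":0,"wx":0,"wy":0,"wz":0,"jaw":0},
    {"dx":0,"dy":0,"dz":0,"wx":0,"wy":0,"wz":0,"jaw":0},
    {"dx":0,"dy":0,"dz":0,"wx":0,"wy":0,"wz":0,"jaw":0},
    {"dx":0,"dy":0,"dz":0,"wx":0,"wy":0,"wz":0,"jaw":0},
    {"dx":0,"dy":0,"dz":0,"wx":0,"wy":0,"wz":0,"jaw":0}
  ]
}}

```text
clock: 22.32
tcp_pos: [0.5058, -0.195, 0.0332]
orientation: [0.151, 1.564, -0.154]
wrist_force: [-0.3, 0.0, -0.1]
opening: 0.0619
```

```bash
python3 -c "
from h import *
rel((*C,0.0315),YAW)"
```

```text
t 22.32 tcp [ 0.5058 -0.195   0.0332] d cm [ 0.17  0.02 -0.08] w [0.06 0.09 0.1 ] F [-0.31  0.01 -0.05] open 0.0619
```

Request:
{"name": "apply_moves", "arguments": {
  "targets": [
    {"dx":-0.4,"dy":0,"dz":0,"wx":0,"wy":0,"wz":0,"jaw":0},
    {"dx":-0.7,"dy":0,"dz":0,"wx":0,"wy":0,"wz":0,"jaw":0},
    {"dx":-0.7,"dy":0,"dz":0,"wx":0,"wy":0,"wz":0,"jaw":0},
    {"dx":-0.7,"dy":0,"dz":0,"wx":0,"wy":0,"wz":0,"jaw":0},
    {"dx":-0.4,"dy":0,"dz":0,"wx":0,"wy":0,"wz":0,"jaw":0},
    {"dx":0,"dy":0,"dz":0,"wx":0,"wy":0,"wz":0,"jaw":0},
    {"dx":0,"dy":0,"dz":0,"wx":0,"wy":0,"wz":0,"jaw":0},
    {"dx":0,"dy":0,"dz":0,"wx":0,"wy":0,"wz":0,"jaw":0}
  ]
}}

```text
clock: 22.98
tcp_pos: [0.5059, -0.195, 0.066]
orientation: [0.15, 1.563, -0.154]
wrist_force: [0.5, -0.6, -1.6]
opening: 0.0619
```

```bash
python3 -c "
from h import *
p=weigh(20)
rel((*C,0.0332),YAW)
cv2.imwrite('pics/s9.png',cv2.cvtColor(cv2.resize(p['image'][170:320,210:380],None,fx=4,fy=4),cv2.COLOR_RGB2BGR))"
```

```text
F mean [-0.123 -0.07  -1.817] sd [0.67 0.39 0.47] tau [ 0.0000e+00 -5.6099e+01 -2.1273e+01 -2.0000e-03 -7.0000e-03 -0.0000e+00]
t 23.98 tcp [ 0.5058 -0.195   0.0658] d cm [ 3.26  0.01 -0.09] w [0.06 0.12 0.11] F [-1.59 -0.04 -1.18] open 0.0618
```

View pics/s9.png

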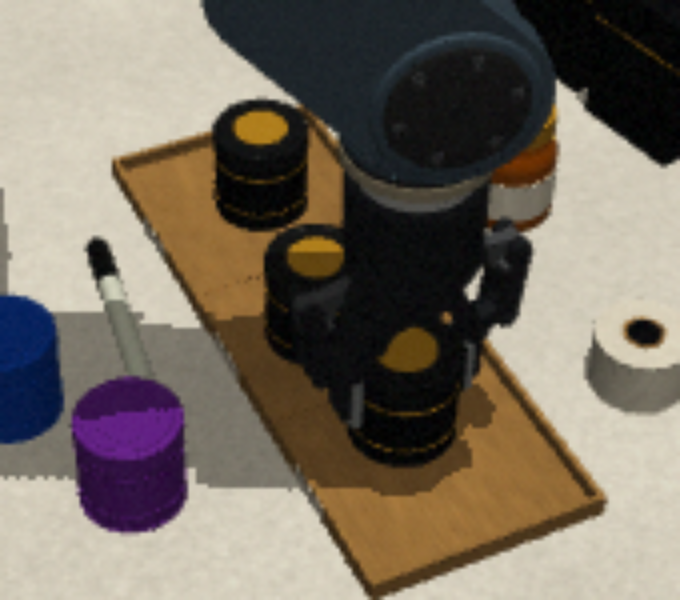

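Tin C weighs about 1.8 N, against 1.5 N for A and 2.9 N for B, so B is clearly the heaviest. Setting C back down.

Request:
{"name": "apply_moves", "arguments": {
  "targets": [
    {"dx":0.4,"dy":0,"dz":0,"wx":0,"wy":0,"wz":0,"jaw":0},
    {"dx":0.7,"dy":0,"dz":0,"wx":0,"wy":0,"wz":0,"jaw":0},
    {"dx":0.6,"dy":0,"dz":0,"wx":0,"wy":0,"wz":0,"jaw":0},
    {"dx":0.5,"dy":0,"dz":0,"wx":0,"wy":0,"wz":0,"jaw":0},
    {"dx":0.3,"dy":0,"dz":0,"wx":0,"wy":0,"wz":0,"jaw":0},
    {"dx":0.1,"dy":0,"dz":0,"wx":0,"wy":0,"wz":0,"jaw":0},
    {"dx":0.1,"dy":0,"dz":0,"wx":0,"wy":0,"wz":0,"jaw":0},
    {"dx":0.1,"dy":0,"dz":0,"wx":0,"wy":0,"wz":0,"jaw":0}
  ]
}}

```text
clock: 24.65
tcp_pos: [0.5055, -0.1948, 0.034]
orientation: [0.151, 1.565, -0.153]
wrist_force: [0.5, 0.3, -1.8]
opening: 0.062
```

```bash
python3 -c "
from h import *
weigh(3)
rel((*C,0.0332),YAW)"
```

```text
F mean [-0.385  0.244 -1.578] sd [0.59 0.7  0.27] tau [ 9.0000e-03 -5.7233e+01 -1.9622e+01 -2.0000e-03 -2.1000e-02 -0.0000e+00]
t 24.8 tcp [ 0.5056 -0.1949  0.0343] d cm [ 0.11  0.01 -0.06] w [0.07 0.07 0.1 ] F [-0.59  0.72 -1.78] open 0.0618
```

Request:
{"name": "apply_moves", "arguments": {
  "targets": [
    {"dx":0.1,"dy":0,"dz":0,"wx":0,"wy":0,"wz":0,"jaw":0},
    {"dx":0.1,"dy":0,"dz":0,"wx":0,"wy":0,"wz":0,"jaw":0},
    {"dx":0.1,"dy":0,"dz":0,"wx":0,"wy":0,"wz":0,"jaw":0},
    {"dx":0.1,"dy":0,"dz":0,"wx":0,"wy":0,"wz":0,"jaw":0},
    {"dx":0,"dy":0,"dz":0,"wx":0,"wy":0,"wz":0,"jaw":0},
    {"dx":0,"dy":0,"dz":0,"wx":0,"wy":0,"wz":0,"jaw":0},
    {"dx":0,"dy":0,"dz":0,"wx":0,"wy":0,"wz":0,"jaw":0},
    {"dx":0,"dy":0,"dz":0,"wx":0,"wy":0,"wz":0,"jaw":0}
  ]
}}

```text
clock: 25.47
tcp_pos: [0.5062, -0.1952, 0.034]
orientation: [0.15, 1.563, -0.154]
wrist_force: [0.4, -0.1, -1.8]
opening: 0.0616
```

Request:
{"name": "apply_moves", "arguments": {
  "targets": [
    {"dx":0.1,"dy":0,"dz":0,"wx":0,"wy":0,"wz":0,"jaw":0},
    {"dx":0.1,"dy":0,"dz":0,"wx":0,"wy":0,"wz":0,"jaw":0},
    {"dx":0.1,"dy":0,"dz":0,"wx":0,"wy":0,"wz":0,"jaw":0},
    {"dx":0.1,"dy":0,"dz":0,"wx":0,"wy":0,"wz":0,"jaw":0},
    {"dx":0,"dy":0,"dz":0,"wx":0,"wy":0,"wz":0,"jaw":0},
    {"dx":0,"dy":0,"dz":0,"wx":0,"wy":0,"wz":0,"jaw":0},
    {"dx":0,"dy":0,"dz":0,"wx":0,"wy":0,"wz":0,"jaw":0},
    {"dx":0,"dy":0,"dz":0,"wx":0,"wy":0,"wz":0,"jaw":0}
  ]
}}

```text
clock: 26.13
tcp_pos: [0.5065, -0.1953, 0.0332]
orientation: [0.15, 1.563, -0.154]
wrist_force: [-1.2, 0.2, 2.2]
opening: 0.0619
```

Contact. Release and rise.

Request:
{"name": "apply_moves", "arguments": {
  "targets": [
    {"dx":0,"dy":0,"dz":0,"wx":0,"wy":0,"wz":0,"jaw":1},
    {"dx":0,"dy":0,"dz":0,"wx":0,"wy":0,"wz":0,"jaw":1},
    {"dx":0,"dy":0,"dz":0,"wx":0,"wy":0,"wz":0,"jaw":1},
    {"dx":0,"dy":0,"dz":0,"wx":0,"wy":0,"wz":0,"jaw":1},
    {"dx":0,"dy":0,"dz":0,"wx":0,"wy":0,"wz":0,"jaw":1},
    {"dx":0,"dy":0,"dz":0,"wx":0,"wy":0,"wz":0,"jaw":1},
    {"dx":-0.5,"dy":0,"dz":0,"wx":0,"wy":0,"wz":0,"jaw":1},
    {"dx":-1,"dy":0,"dz":0,"wx":0,"wy":0,"wz":0,"jaw":1}
  ]
}}

```text
clock: 26.8
tcp_pos: [0.5058, -0.195, 0.0473]
orientation: [0.151, 1.565, -0.153]
wrist_force: [0.1, -0.4, -0.3]
opening: 0.0852
```

Request:
{"name": "apply_moves", "arguments": {
  "targets": [
    {"dx":-1.5,"dy":0,"dz":0,"wx":0,"wy":0,"wz":0,"jaw":1},
    {"dx":-1.5,"dy":0,"dz":0,"wx":0,"wy":0,"wz":0,"jaw":1},
    {"dx":-1.5,"dy":0,"dz":0,"wx":0,"wy":0,"wz":0,"jaw":1},
    {"dx":-1.3,"dy":0,"dz":0,"wx":0,"wy":0,"wz":0,"jaw":1},
    {"dx":-0.6,"dy":0,"dz":0,"wx":0,"wy":0,"wz":0,"jaw":1},
    {"dx":-0.2,"dy":0,"dz":0,"wx":0,"wy":0,"wz":0,"jaw":1},
    {"dx":0,"dy":0,"dz":0,"wx":0,"wy":0,"wz":0,"jaw":1},
    {"dx":0,"dy":0,"dz":0,"wx":0,"wy":0,"wz":0,"jaw":1}
  ]
}}

```text
clock: 27.47
tcp_pos: [0.5066, -0.1952, 0.1226]
orientation: [0.149, 1.561, -0.155]
wrist_force: [0.4, -0.4, 1.1]
opening: 0.0854
```

```bash
python3 -c "
from h import *
p=weigh(3)
def cent(P,u,v):
    L=P['image'].astype(int); c=L[v,u]
    m=(np.abs(L-c).sum(2)<60).astype(np.uint8)
    n,lab,st,ce=cv2.connectedComponentsWithStats(m,connectivity=4); k=lab[v,u]; return ce[k],st[k]
for X in (A,B,C):
    q=proj(p,(*X,0.068)); c,st=cent(p,int(round(q[0])),int(round(q[1]))); print(q.round(1),c.round(1),st,ray(p,*c,0.068).round(4))
B=(0.5308,-0.0777)
rel((*B,0.115),YAW)
cv2.imwrite('pics/s10.png',cv2.cvtColor(cv2.resize(p['image'][120:330,180:400],None,fx=2.7,fy=2.7),cv2.COLOR_RGB2BGR))"
```

```text
F mean [ 0.416  0.068 -0.091] sd [0.74 0.58 0.31] tau [ 5.0000e-03 -5.3600e+01 -2.3843e+01 -4.0000e-03 -8.0000e-03 -0.0000e+00]
[275.1 201.4] [274.7 201.5] [269 198  13   8  82] [0.5743 0.0447 0.068 ]
[289.1 233.7] [301.8 222.6] [ 263  191   84   71 2949] [ 0.5807 -0.0635  0.068 ]
[311.  266.7] [310.8 267. ] [303 262  16  11 141] [ 0.5042 -0.195   0.068 ]
t 27.62 tcp [ 0.5064 -0.1951  0.122 ] d cm [ 0.67 11.99  0.14] w [0.09 0.23 0.15] F [-0.58  0.71  0.17] open 0.0855
```

View pics/s10.png

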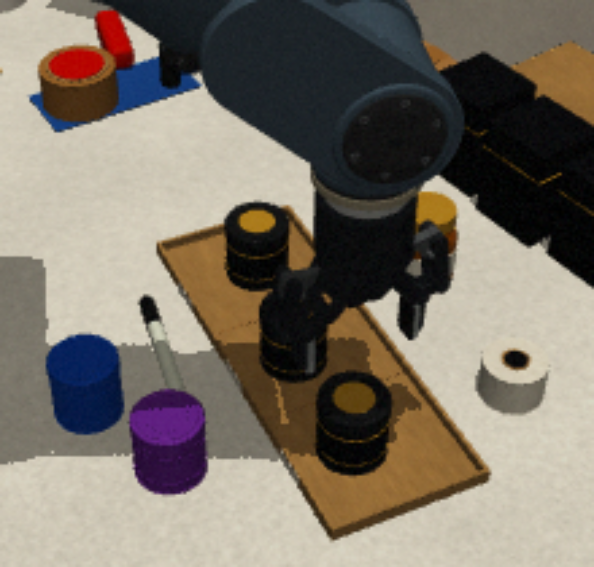

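All three tins are standing, with C at zoom (353,420). B's lid is hidden behind the gripper, so the centroid for B is meaningless; I'll use the pose where I set it down. Moving back to B.

Request:
{"name": "apply_moves", "arguments": {
  "targets": [
    {"dx":0,"dy":1.5,"dz":0,"wx":0,"wy":0,"wz":0,"jaw":1},
    {"dx":0.1,"dy":2.5,"dz":0,"wx":0,"wy":0,"wz":0,"jaw":1},
    {"dx":0.1,"dy":2.5,"dz":0,"wx":0,"wy":0,"wz":0,"jaw":1},
    {"dx":0.1,"dy":2.4,"dz":0.1,"wx":0,"wy":0,"wz":0,"jaw":1},
    {"dx":0.1,"dy":1.7,"dz":0,"wx":0,"wy":0,"wz":0,"jaw":1},
    {"dx":0,"dy":0.8,"dz":0,"wx":0,"wy":0,"wz":0,"jaw":1},
    {"dx":0,"dy":0.2,"dz":0,"wx":0,"wy":0,"wz":0,"jaw":1},
    {"dx":0,"dy":0,"dz":0,"wx":0,"wy":0,"wz":0,"jaw":1}
  ]
}}

```text
clock: 28.28
tcp_pos: [0.5286, -0.0775, 0.1132]
orientation: [0.152, 1.569, -0.155]
wrist_force: [0.1, -0.4, 0.7]
opening: 0.0852
```

```bash
sed -i 's/^A=.*/A=(0.5755,0.0442); B=(0.5308,-0.0777); C=(0.505,-0.1947); YAW=-0.195/' h.py; python3 -c "
from h import *
weigh(4)
rel((*B,0.0315),YAW)"
```

```text
F mean [ 0.151  0.184 -0.146] sd [0.15 0.53 0.2 ] tau [ 5.9800e-01 -5.2705e+01 -2.3074e+01  9.0000e-03  9.0000e-03  2.2000e-02]
t 28.48 tcp [ 0.5287 -0.0785  0.1135] d cm [8.2  0.14 0.21] w [-0.13 -0.14  0.14] F [ 0.01 -0.19 -0.24] open 0.0854
```

Request:
{"name": "apply_moves", "arguments": {
  "targets": [
    {"dx":0.6,"dy":0.1,"dz":0.1,"wx":0,"wy":0,"wz":0,"jaw":1},
    {"dx":1.2,"dy":0.1,"dz":0.1,"wx":0,"wy":0,"wz":0,"jaw":1},
    {"dx":1.4,"dy":0,"dz":0,"wx":0,"wy":0,"wz":0,"jaw":1},
    {"dx":1.4,"dy":0,"dz":0,"wx":0,"wy":0,"wz":0,"jaw":1},
    {"dx":1.2,"dy":0,"dz":0,"wx":0,"wy":0,"wz":0,"jaw":1},
    {"dx":0.7,"dy":0,"dz":0,"wx":0,"wy":0,"wz":0,"jaw":1},
    {"dx":0.2,"dy":0,"dz":0,"wx":0,"wy":0,"wz":0,"jaw":1},
    {"dx":0,"dy":0,"dz":0,"wx":0,"wy":0,"wz":0,"jaw":1}
  ]
}}

```text
clock: 29.15
tcp_pos: [0.5305, -0.0799, 0.0391]
orientation: [0.157, 1.568, -0.16]
wrist_force: [-0.5, 0.7, 0.0]
opening: 0.0853
```

```bash
python3 -c "
from h import *
p=weigh(3)
rel((*B,0.0315),YAW)
cv2.imwrite('pics/s11.png',cv2.cvtColor(cv2.resize(p['image'][170:320,210:380],None,fx=4,fy=4),cv2.COLOR_RGB2BGR))"
```

```text
F mean [-0.024  0.062 -0.052] sd [0.53 0.14 0.52] tau [-1.6000e-02 -5.5082e+01 -1.9177e+01 -5.0000e-03 -4.5000e-02 -0.0000e+00]
t 29.3 tcp [ 0.5311 -0.08    0.0403] d cm [ 0.88  0.22 -0.07] w [-0.38 -0.04  0.16] F [ 0.35  0.26 -0.1 ] open 0.0853
```

View pics/s11.png

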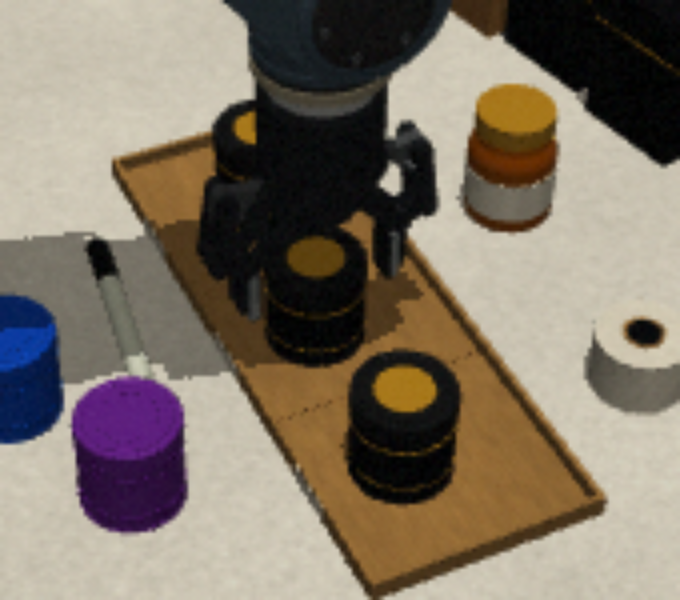

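Tin B, at zoom (315,300), is between the pads. Final lowering, then grip.

Request:
{"name": "apply_moves", "arguments": {
  "targets": [
    {"dx":0.3,"dy":0.2,"dz":0,"wx":-0.4,"wy":0,"wz":0,"jaw":1},
    {"dx":0.4,"dy":0,"dz":-0.1,"wx":0,"wy":0,"wz":0,"jaw":1},
    {"dx":0.2,"dy":0,"dz":0,"wx":0,"wy":0,"wz":0,"jaw":1},
    {"dx":0,"dy":0,"dz":0,"wx":0,"wy":0,"wz":0,"jaw":1},
    {"dx":0,"dy":0,"dz":0,"wx":0,"wy":0,"wz":0,"jaw":1},
    {"dx":0,"dy":0,"dz":0,"wx":0,"wy":0,"wz":0,"jaw":0},
    {"dx":0,"dy":0,"dz":0,"wx":0,"wy":0,"wz":0,"jaw":0},
    {"dx":0,"dy":0,"dz":0,"wx":0,"wy":0,"wz":0,"jaw":0}
  ]
}}

```text
clock: 29.97
tcp_pos: [0.5317, -0.0777, 0.0329]
orientation: [0.15, 1.563, -0.154]
wrist_force: [-1.5, 1.0, 4.8]
opening: 0.0618
```

Request:
{"name": "apply_moves", "arguments": {
  "targets": [
    {"dx":0,"dy":0,"dz":0,"wx":0,"wy":0,"wz":0,"jaw":0},
    {"dx":0,"dy":0,"dz":0,"wx":0,"wy":0,"wz":0,"jaw":0},
    {"dx":0,"dy":0,"dz":0,"wx":0,"wy":0,"wz":0,"jaw":0},
    {"dx":0,"dy":0,"dz":0,"wx":0,"wy":0,"wz":0,"jaw":0},
    {"dx":0,"dy":0,"dz":0,"wx":0,"wy":0,"wz":0,"jaw":0},
    {"dx":0,"dy":0,"dz":0,"wx":0,"wy":0,"wz":0,"jaw":0},
    {"dx":0,"dy":0,"dz":0,"wx":0,"wy":0,"wz":0,"jaw":0},
    {"dx":0,"dy":0,"dz":0,"wx":0,"wy":0,"wz":0,"jaw":0}
  ]
}}

```text
clock: 30.63
tcp_pos: [0.5315, -0.0777, 0.0329]
orientation: [0.15, 1.563, -0.154]
wrist_force: [0.1, -0.7, 0.5]
opening: 0.0613
```

Request:
{"name": "apply_moves", "arguments": {
  "targets": [
    {"dx":-0.4,"dy":0,"dz":0,"wx":0,"wy":0,"wz":0,"jaw":0},
    {"dx":-0.8,"dy":0,"dz":0,"wx":0,"wy":0,"wz":0,"jaw":0},
    {"dx":-1,"dy":0,"dz":0,"wx":0,"wy":0,"wz":0,"jaw":0},
    {"dx":-1,"dy":0,"dz":0,"wx":0,"wy":0,"wz":0,"jaw":0},
    {"dx":-1,"dy":0,"dz":0,"wx":0,"wy":0,"wz":0,"jaw":0},
    {"dx":-1,"dy":0,"dz":0,"wx":0,"wy":0,"wz":0,"jaw":0},
    {"dx":-0.7,"dy":0,"dz":0,"wx":0,"wy":0,"wz":0,"jaw":0},
    {"dx":-0.3,"dy":0,"dz":0,"wx":0,"wy":0,"wz":0,"jaw":0}
  ]
}}

```text
clock: 31.3
tcp_pos: [0.531, -0.0774, 0.1015]
orientation: [0.15, 1.564, -0.154]
wrist_force: [0.8, -0.1, -3.5]
opening: 0.0613
```

```bash
python3 -c "
from h import *
weigh(3)
rel((*B,0.227),YAW)"
```

```text
F mean [ 0.307  0.117 -3.107] sd [0.58 0.41 1.16] tau [-2.3000e-02 -5.4698e+01 -2.3033e+01 -7.0000e-03  1.1000e-01 -0.0000e+00]
t 31.45 tcp [ 0.5305 -0.0773  0.1001] d cm [-12.69  -0.07   0.04] w [0.07 0.04 0.16] F [ 0.22 -0.03 -3.77] open 0.0618
```

Request:
{"name": "apply_moves", "arguments": {
  "targets": [
    {"dx":-0.6,"dy":0,"dz":0,"wx":0,"wy":0,"wz":0,"jaw":0},
    {"dx":-1.2,"dy":0,"dz":0,"wx":0,"wy":0,"wz":0,"jaw":0},
    {"dx":-1.4,"dy":0,"dz":0,"wx":0,"wy":0,"wz":0,"jaw":0},
    {"dx":-1.4,"dy":0,"dz":0,"wx":0,"wy":0,"wz":0,"jaw":0},
    {"dx":-1.4,"dy":0,"dz":0,"wx":0,"wy":0,"wz":0,"jaw":0},
    {"dx":-1.2,"dy":0,"dz":0,"wx":0,"wy":0,"wz":0,"jaw":0},
    {"dx":-0.8,"dy":0,"dz":0,"wx":0,"wy":0,"wz":0,"jaw":0},
    {"dx":-0.4,"dy":0,"dz":0,"wx":0,"wy":0,"wz":0,"jaw":0}
  ]
}}

```text
clock: 32.12
tcp_pos: [0.5278, -0.0765, 0.1844]
orientation: [0.151, 1.576, -0.153]
wrist_force: [-0.5, 0.2, -2.8]
opening: 0.0617
```

Request:
{"name": "apply_moves", "arguments": {
  "targets": [
    {"dx":-0.5,"dy":0,"dz":0,"wx":0,"wy":0,"wz":0,"jaw":0},
    {"dx":-0.9,"dy":0,"dz":0,"wx":0,"wy":0,"wz":0,"jaw":0},
    {"dx":-0.9,"dy":0,"dz":0,"wx":0,"wy":0,"wz":0,"jaw":0},
    {"dx":-0.7,"dy":0,"dz":0,"wx":0,"wy":0,"wz":0,"jaw":0},
    {"dx":-0.4,"dy":0,"dz":0,"wx":0,"wy":0,"wz":0,"jaw":0},
    {"dx":0,"dy":0,"dz":0,"wx":0,"wy":0,"wz":0,"jaw":0},
    {"dx":0,"dy":0,"dz":0,"wx":0,"wy":0,"wz":0,"jaw":0},
    {"dx":0,"dy":0,"dz":0,"wx":0,"wy":0,"wz":0,"jaw":0}
  ]
}}

```text
clock: 32.78
tcp_pos: [0.5277, -0.0764, 0.2209]
orientation: [0.152, 1.578, -0.153]
wrist_force: [-0.3, -0.0, -2.9]
opening: 0.0616
```

Request:
{"name": "apply_moves", "arguments": {
  "targets": [
    {"dx":0,"dy":0,"dz":0,"wx":0,"wy":0,"wz":0,"jaw":0},
    {"dx":0,"dy":0,"dz":0,"wx":0,"wy":0,"wz":0,"jaw":0},
    {"dx":0,"dy":0,"dz":0,"wx":0,"wy":0,"wz":0,"jaw":0},
    {"dx":0,"dy":0,"dz":0,"wx":0,"wy":0,"wz":0,"jaw":0},
    {"dx":0,"dy":0,"dz":0,"wx":0,"wy":0,"wz":0,"jaw":0},
    {"dx":0,"dy":0,"dz":0,"wx":0,"wy":0,"wz":0,"jaw":0},
    {"dx":0,"dy":0,"dz":0,"wx":0,"wy":0,"wz":0,"jaw":0},
    {"dx":0,"dy":0,"dz":0,"wx":0,"wy":0,"wz":0,"jaw":0}
  ]
}}

```text
clock: 33.45
tcp_pos: [0.527, -0.0762, 0.2193]
orientation: [0.152, 1.581, -0.153]
wrist_force: [0.7, -0.3, -2.9]
opening: 0.0613
```

```bash
python3 -c "
from h import *
p=weigh(16)
rel((*B,0.229),YAW); print(np.abs(manip.get_obs()['joint_velocities']).max())
cv2.imwrite('pics/s12.png',cv2.cvtColor(p['image'],cv2.COLOR_RGB2BGR))
p=manip.capture('top')
cv2.imwrite('pics/t12.png',cv2.cvtColor(p['image'],cv2.COLOR_RGB2BGR))"
```

```text
F mean [-0.021  0.045 -3.029] sd [0.54 0.4  0.54] tau [ 0.0000e+00 -5.1099e+01 -2.9106e+01 -7.0000e-03  6.2000e-02 -0.0000e+00]
t 34.25 tcp [ 0.527  -0.0763  0.2194] d cm [-0.97 -0.07  0.38] w [ 0.06 -0.87  0.13] F [ 0.4  -0.05 -2.77] open 0.0617
0.001288870728195353
```

View pics/s12.png

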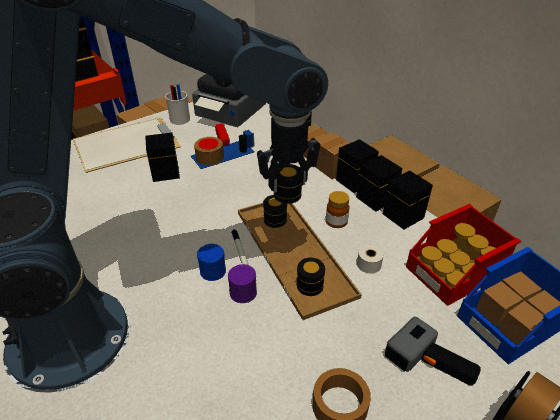

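View pics/t12.png

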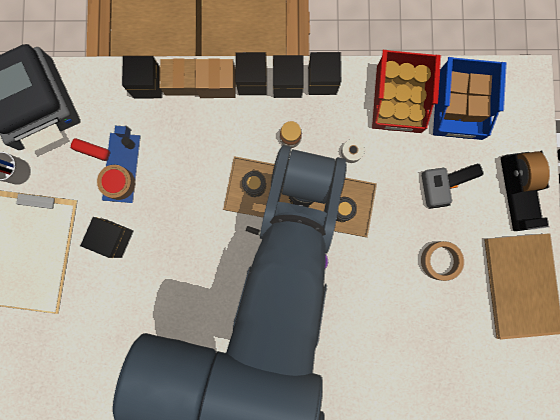

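The side view shows B held upright in the gripper at about (288,183), with A at (275,212) and C at (311,275) standing in the tray. The top view shows the bystanders where they were. B's foot is at about 19 cm, so I'll raise it another centimetre, let it settle and hand in.

Request:
{"name": "apply_moves", "arguments": {
  "targets": [
    {"dx":-0.3,"dy":0,"dz":0,"wx":0,"wy":0,"wz":0,"jaw":0},
    {"dx":-0.4,"dy":0,"dz":0,"wx":0,"wy":0,"wz":0,"jaw":0},
    {"dx":-0.2,"dy":0,"dz":0,"wx":0,"wy":0,"wz":0,"jaw":0},
    {"dx":0,"dy":0,"dz":0,"wx":0,"wy":0,"wz":0,"jaw":0},
    {"dx":0,"dy":0,"dz":0,"wx":0,"wy":0,"wz":0,"jaw":0},
    {"dx":0,"dy":0,"dz":0,"wx":0,"wy":0,"wz":0,"jaw":0},
    {"dx":0,"dy":0,"dz":0,"wx":0,"wy":0,"wz":0,"jaw":0},
    {"dx":0,"dy":0,"dz":0,"wx":0,"wy":0,"wz":0,"jaw":0}
  ]
}}

```text
clock: 34.97
tcp_pos: [0.5273, -0.0763, 0.2297]
orientation: [0.152, 1.58, -0.153]
wrist_force: [1.0, -1.4, -3.6]
opening: 0.0617
```

Request:
{"name": "apply_moves", "arguments": {
  "targets": [
    {"dx":0,"dy":0,"dz":0,"wx":0,"wy":0,"wz":0,"jaw":0},
    {"dx":0,"dy":0,"dz":0,"wx":0,"wy":0,"wz":0,"jaw":0},
    {"dx":0,"dy":0,"dz":0,"wx":0,"wy":0,"wz":0,"jaw":0},
    {"dx":0,"dy":0,"dz":0,"wx":0,"wy":0,"wz":0,"jaw":0},
    {"dx":0,"dy":0,"dz":0,"wx":0,"wy":0,"wz":0,"jaw":0},
    {"dx":0,"dy":0,"dz":0,"wx":0,"wy":0,"wz":0,"jaw":0},
    {"dx":0,"dy":0,"dz":0,"wx":0,"wy":0,"wz":0,"jaw":0},
    {"dx":0,"dy":0,"dz":0,"wx":0,"wy":0,"wz":0,"jaw":0}
  ]
}}

```text
clock: 35.63
tcp_pos: [0.5271, -0.0762, 0.2293]
orientation: [0.152, 1.581, -0.153]
wrist_force: [-0.3, -0.1, -2.9]
opening: 0.0614
```

```bash
python3 -c "
from h import *
weigh(6)
rel((*B,0.229),YAW); print(np.abs(manip.get_obs()['joint_velocities']).max())
print(manip.job_done())"
```

```text
F mean [ 0.078 -0.046 -2.868] sd [0.43 0.31 0.55] tau [ 0.0000e+00 -5.0848e+01 -2.9524e+01 -7.0000e-03  6.3000e-02 -0.0000e+00]
t 35.93 tcp [ 0.5271 -0.0762  0.2293] d cm [ 0.03 -0.07  0.39] w [ 0.06 -0.88  0.12] F [-0.22  0.05 -3.29] open 0.0613
0.002378742593894225
the job is handed in; nothing more can be done
None
```

I lifted the tins in order from left to right and set each one back gently, waiting for floor contact before opening the gripper. The averaged wrist readings were about 1.5 N for the left tin, 2.9 N for the middle and 1.8 N for the right. The middle tin is clearly the heaviest, so I picked it up again and handed the job in at about 36 s.

**Last checks:** At hand-in the middle tin was still in the grip (opening 61 mm, pull about 2.9 N) and the joints were nearly still. The tool was within 1° of vertical, and the tin's foot was about 20 cm above the table. The pictures just before the final 1 cm lift showed the other two tins upright in the tray and no bystander visibly moved. The arm partly hid the marker in the top view, but the side view showed it in place.

**What went wrong or disagreed:**
- One move call was refused because some rows lacked keys; nothing moved, and I resent it.
- During the first descent on the middle tin the gripper drifted about 5 mm sideways; I corrected this before closing.
- One picture check of the middle tin's position gave no usable result because the gripper hid its lid, so I used the pose where I had set it down.

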